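# Load a dark sample chamber and make it light-tight

### The job

Get the sample chamber ready for a dark measurement: turn its latch knob a quarter turn to free the lid, swing the lid up to stand upright, and stand every filter carrier from the mat on the chamber floor, at most one to a bay. Then lower the lid fully shut and turn the latch back over it. The port shutter gate on the front must also end up pushed home until its spring catch has dropped behind the striker; leave the bottle, the screwdriver and the hygrometer alone.

Things in the scene. Friction and masses are not known exactly. Their poses are not given: they have to be found in the camera images.
- chamber: Fixed cream box. Origin: centre of underside; -x is its black shutter side, +y its latch side, z up. Well: x, y within +-79 mm, floor z = 6, walls to z = 75 mm. Ribs 6 wide, 10 mm high along x = 0 and y = 0 make four 76 mm bays centred at (+-41, +-41) mm. Outside: x -121 (shutter) to 85 mm, y -105 (hinge ledge) to 135 mm (solid latch side, top at z = 75 mm).
- hinge (a point): Point on the lid's hinge axis, at (0, -105, 75) mm in the chamber's frame. The axis runs along the chamber's x.
- lid (a joint): Lid angle, rad: 0 shut, 1.571 upright, stop 1.75. Cream plate 176 x 190 x 10 mm, underside level with the hinge axis, 0.35 kg. Its free edge, 190 mm from the hinge, lies at the latch side and swings up and over to the chamber's -y. Stiff hinge (friction 0.6 N m): stays at any angle, about 6 N at the handle to lift. Cannot open while the latch tongue lies over it.
- lid_handle (a point): Middle of the lid's handle: round bar, 10 mm diameter, parallel to the hinge axis, 74 mm long between two posts, 38 mm above the lid's top face; 175 mm from the hinge axis along the lid and 48 mm square to it, at chamber x = 25 mm. The bar can turn between the fingers. Frame turns with the lid: x along the bar, y away from the hinge, z out of the lid's top.
- latch (a joint): Cam latch angle, rad: 0 latched (tongue points to the chamber's -y, over the lid's edge); grows clockwise seen from above to 1.571, released (tongue points to -x, clear of the lid); stops at both ends. Friction 0.1 N m; it stays where left. The lid must be down before the tongue can go back over it.
- latch_grip (a point): On the vertical axis of the latch knob, chamber frame (-35, 109, 106.5) mm. The knob is a black upright wing 40 long x 12 wide x 24 mm high (z = 91.5 to 115.5 mm), in line with the steel tongue beneath it (12 wide, reaching 48 mm from the axis, underside z = 86.5 mm). Its frame: -y points along the tongue.
- gate (a joint): Travel of the port shutter gate, m: 0 open, 0.060 at the end stop (shut), moving to the chamber's +y. Sliding friction 4 N, up to about 10 N more to force the striker under the spring catch, which drops behind it at about 0.055. It stays where left.
- gate_tab (a point): Centre of the gate's black push tab standing in front of the chamber: 24 (x) x 22 (y) x 33 mm high, z = 72 to 105 mm, at chamber x = -109, y = -35 mm plus the gate's travel. Push its -y face. A steel arm (z = 73 to 78 mm) on its +y side carries the striker, a pin across x 45 mm ahead of the tab's centre, top at z = 86 mm.
- catch (a joint): Lift of the brass spring catch at chamber y = 57 mm above the gate's path, m: 0 down; the striker lifts it about 7 mm as it passes beneath its ramp and it drops back to 0 behind the striker when the gate is home.
- mat: Thin dark rubber mat 210 x 230 x 3 mm on the table, where the carriers start. Origin: centre of its underside.
- carrier0: Filter carrier: aluminium foot 44 x 44 x 12 mm with an upright black frame 40 wide (its x) x 10 thick (its y), top at 62 mm, holding a round filter; 130 g. Origin: centre of the foot's underside; z up. All carriers are alike; two to four are present.
- carrier1: Filter carrier: aluminium foot 44 x 44 x 12 mm with an upright black frame 40 wide (its x) x 10 thick (its y), top at 62 mm, holding a round filter; 130 g. Origin: centre of the foot's underside; z up. All carriers are alike; two to four are present.
- carrier2: Filter carrier: aluminium foot 44 x 44 x 12 mm with an upright black frame 40 wide (its x) x 10 thick (its y), top at 62 mm, holding a round filter; 130 g. Origin: centre of the foot's underside; z up. All carriers are alike; two to four are present.
- carrier3: Filter carrier: aluminium foot 44 x 44 x 12 mm with an upright black frame 40 wide (its x) x 10 thick (its y), top at 62 mm, holding a round filter; 130 g. Origin: centre of the foot's underside; z up. All carriers are alike; two to four are present.
- wash_bottle: Bystander: white plastic bottle, 52 mm across, 120 mm high; origin at its underside. Leave it alone.
- driver: Bystander: screwdriver 170 mm long lying along its x. Leave it alone.
- hygrometer: Bystander: white hygrometer 30 x 90 x 60 mm; origin at its underside. Leave it alone.
Things that resemble listed ones, but are neither listed nor needed, are in the scene too. Leave any orange look-alike of the carrier1 alone. Leave any red look-alike of the carrier3 alone.

How it is judged:
On the way, in this order (a step that is already met when the one before it is completed fails the run):
1. the latch knob is turned a quarter turn, its tongue clear of the lid (value of joint latch above 1.35 rad), for 0.2 s.
2. the lid is swung up to stand about upright (value of joint lid above 1.3 rad), for 0.2 s.
3. every carrier stands upright on the chamber floor, the lid still up (value of joint lid above 1 rad and x of carrier0 in the frame of chamber between -0.07 and 0.07 m and y of carrier0 in the frame of chamber between -0.07 and 0.07 m and z of each of carrier0, carrier1, carrier2, carrier3 in the frame of chamber below 0.0105 m and angle between each of carrier0, carrier1, carrier2, carrier3's own z axis and vertical below 0.12 rad and linear speed of each of carrier0, carrier1, carrier2, carrier3 below 0.03 m/s and x of carrier1 in the frame of chamber between -0.07 and 0.07 m and y of carrier1 in the frame of chamber between -0.07 and 0.07 m and x of carrier2 in the frame of chamber between -0.07 and 0.07 m and y of carrier2 in the frame of chamber between -0.07 and 0.07 m and x of carrier3 in the frame of chamber between -0.07 and 0.07 m and y of carrier3 in the frame of chamber between -0.07 and 0.07 m), for 0.2 s.
4. the lid is down again (value of joint lid below 0.04 rad), for 0.2 s.
5. the latch is turned back over the lid (value of joint lid below 0.04 rad and value of joint latch below 0.2 rad), for 0.2 s.
At the end, for the whole second after the job is handed in: Every carrier present stands upright (within 0.12 rad) and at rest on the chamber floor, one to a bay; the lid is shut (under 0.04 rad); the latch knob is back within 0.2 rad of latched; the gate is home (over 53.5 mm) with its catch dropped (under 3 mm) (all of step 5 and x of carrier0 in the frame of chamber between -0.07 and 0.07 m and y of carrier0 in the frame of chamber between -0.07 and 0.07 m and z of each of carrier0, carrier1, carrier2, carrier3 in the frame of chamber below 0.0105 m and angle between each of carrier0, carrier1, carrier2, carrier3's own z axis and vertical below 0.12 rad and linear speed of each of carrier0, carrier1, carrier2, carrier3 below 0.03 m/s and x of carrier1 in the frame of chamber between -0.07 and 0.07 m and y of carrier1 in the frame of chamber between -0.07 and 0.07 m and x of carrier2 in the frame of chamber between -0.07 and 0.07 m and y of carrier2 in the frame of chamber between -0.07 and 0.07 m and x of carrier3 in the frame of chamber between -0.07 and 0.07 m and y of carrier3 in the frame of chamber between -0.07 and 0.07 m and value of joint gate above 0.0535 m and value of joint catch below 0.003 m); the robot touches nothing.
It fails at once if the bottle is moved more than 30 mm (distance of wash_bottle from where it was at the start of the episode above 0.03 m).
It fails at once if the screwdriver is moved more than 30 mm (distance of driver from where it was at the start of the episode above 0.03 m).
It fails at once if the hygrometer is moved more than 30 mm (distance of hygrometer from where it was at the start of the episode above 0.03 m).
Of carrier0, carrier1, carrier2, carrier3 only 2 to 4 are there at a start; the rules pass over those that are not, and their reading is None.
At some moment in a run one of carrier0, carrier1, carrier2, carrier3 may be knocked a few centimetres aside while the robot is not near it.
It also fails if it takes over 210 s, if anything falls off the work surface, if the arm or the gripper's body presses on something with over 40 N, if the wrist force passes 120 N, or if a joint passes its speed limit or range.

### The arm

A 6-joint arm with a two-finger parallel gripper is mounted at the origin on the work surface. World frame = base frame: x ahead of the robot, y to its left, z up, the work surface at z = 0. Lengths are in m, angles in rad, forces in N, time in s.
With the tool pointing down it reaches from about 0.35 to 0.875 m from the base axis. Payload 4.2 kg.
Tool frame: the origin (TCP) lies on the front face of the gripper's body, between the roots of the fingers; the fingertips stand 70 mm ahead of it and the grasp point (between the pads) lies 51 mm ahead of it; z points along the fingers, y is the line along which they close (so a half turn about z gives the same grasp; the last joint's range is limited). The gripper opens to 87 mm and grips with 3 to 60 N. Pads are 19 mm wide; open, the fingers measure 117 mm over their backs; the gripper's body (75 mm by 190 mm) begins 51 mm behind the grasp point.
Start: joints at [1.362, 0.385, 0.008, 0, -1.194, -0.259], TCP at [0.282, 0.558, 0.292] pointing down, gripper open.
Joint ranges: [-3.14, 3.14], [-1.21, 2.06], [-1.07, 1.41], [-3.16, 2.05], [-2.99, -0.16], [-3.1, 3.1]. Speed limits (rad/s): [2.79, 2.79, 3.14, 3.14, 3.14, 3.14].

### API

Orientations are given as a rotation vector (axis times angle).
In Python, from workcell import telemetry, optics, arm gives the robot as it stands.
- The arm moves only by the tool drive_tool, never from a script. Its argument "deltas" is a list of rows, each an object with "xyz": the shift along the world's x, y, z in m, a list of three; "turn": the turn, a rotation vector about the world's x, y, z in degrees, a list of three; "jaw": the closure, from 0 (fully open) to 1 (shut). In form: [{"xyz": [tx, ty, tz], "turn": [rx, ry, rz], "jaw": jaw}, ...]. A call has 1 to 8 rows; each row shifts and turns the commanded pose from where the row before left it; what a row does not reach is not made up. A row lasts 1/12 s, in which the tool goes at most 41.7 mm and 7.16 degrees, less where a joint would pass 70% of its speed; a pose out of reach is approached as far as the arm can. A call with a gripper value outside its range is refused whole. The fingers move at their own pace and stop on an object; "grip_force" is the grip in N (left out, the last holds). Time passes only in rows, so rows that do not move let the fingers close. It gives the time, the measured TCP pose, the force, the opening and the grip force at its end, in the units of the state.
- telemetry.get_obs(): the state, without advancing time (a new reading comes with each control period).
- optics.get_image(name): name is "scene" or "top" or "wrist"; returns (picture, depth): 420x560x3 uint8, blue, green, red; 420x560 float32, m along the optical axis (not along the pixel's ray), 0 where there is no reading.
- optics.camera_model(name): a dict with "fovy" (degrees; the focal length in pixels is half the picture's height over the tangent of half this angle, whatever the lens; pixels are square), "cx", "cy" (the principal point, pixels), "origin" and "rotation" of the camera in the world. Camera axes: x right, y down, z forward; pixel columns grow to the right and rows downward; lengths in m; the calibration is good to about 2 mm. A picture is of the moment at which its call begins: read the wrist's pose just before it. camera_model takes no time and is no camera call; for the wrist camera it gives the pose at the moment of the call.
- arm.hand_in(): hands the job in; it is judged then, once.
The state is a dict: "time": time; "qpos": joint angles; "qvel": joint speeds; "joint_efforts": joint torques, N m; "ee_pos": TCP position; "ee_rot": TCP orientation; "ft_force": force on the tool from outside, world axes, zero at the start; "wrist_torque": the same for the moment, N m; "opening": finger opening in m; "grasp_force": force on a finger pad.
Only numpy, scipy, OpenCV 4.12 (cv2) and the standard library are available. Lean on these libraries where they do the work, as an engineer would, in place of code of your own. Each camera call takes 0.05 s, during which the arm holds its last target. There are 200 camera calls.

## Working session

There is one attempt and no reset: what is moved stays moved. The work goes in short steps, Python scripts to look and compute and a tool call to move; the robot and the scene stay as the last step left them, time stands still between calls to the robot, and variables do not carry over. Pictures are saved under pics/ and viewed, at most 14 in all, crops included, and the job is handed in when it is done.

Besides the shell and the picture viewer there is one more tool, called after "Request:" as a command line: name --argument value ..., lists and objects as JSON in quotes. drive_tool: Moves the arm, as the interface text tells. Its arguments: {"type":"object","properties":{"deltas":{"type":"array"},"grip_force":{"type":"number"}},"required":["deltas"]}

```bash
ls; mkdir -p pics
cat > h.py <<'E'
import numpy as np, cv2
from workcell import telemetry, optics, arm
def K(n):
    m=optics.camera_model(n); f=210/np.tan(np.radians(m["fovy"])/2)
    return f,m["cx"],m["cy"],np.array(m["origin"]),np.array(m["rotation"])
def shot(n,fn=None):
    m=K(n); p,d=optics.get_image(n)
    if fn: cv2.imwrite("pics/"+fn,p)
    f,cx,cy,o,R=m
    v,u=np.mgrid[0:420,0:560]
    P=np.stack([(u-cx)/f*d,(v-cy)/f*d,d],-1)@R.T+o
    P[d==0]=np.nan
    return p,d,P,m
def ray(m,u,v,z):
    f,cx,cy,o,R=m
    r=R@np.array([(u-cx)/f,(v-cy)/f,1]); return o+r*(z-o[2])/r[2]
E
python3 - <<'E'
from h import *
for n in ("scene","top"):
    p,d,P,m=shot(n,n+"0.png"); np.savez(n+"0.npz",p=p,d=d,P=P)
    print(n,m, (d>0).mean())
p=[cv2.imread(f"pics/{n}0.png") for n in("scene","top")]
print(telemetry.get_obs())
E
```

```text
picsTraceback (most recent call last):
  File "<stdin>", line 3, in <module>
  File "h.py", line 11, in shot
    P=np.stack([(u-cx)/f*d,(v-cy)/f*d,d],-1)@R.T+o
      ~~~~~~~~~~~~~~~~~~~~~~~~~~~~~~~~~~~~~~~~~~^~
ValueError: operands could not be broadcast together with shapes (420,560) (3,)
```

```bash
sed -i 's/np.array(m\["rotation"\])/cv2.Rodrigues(np.array(m["rotation"],float))[0]/' h.py
python3 - <<'E'
from h import *
for n in ("scene","top"):
    p,d,P,m=shot(n,n+"0.png"); np.savez(n+"0.npz",p=p,d=d,P=P)
    print(n,m, (d>0).mean())
print(telemetry.get_obs())
E
```

```text
scene (np.float64(386.57107451260833), 270.4400490560032, 216.09226976141196, array([0.98059134, 0.26250451, 0.84341236]), array([[-0.59249166,  0.66841894, -0.44963291],
       [ 0.80544412,  0.50165444, -0.31559877],
       [ 0.01460815, -0.54914383, -0.83560018]])) 0.9958460884353741
top (np.float64(418.79765778352316), 273.3868602593701, 214.0314583829366, array([0.44568218, 0.00852123, 0.93630583]), array([[-0.00760434, -0.99077129,  0.1353308 ],
       [-0.99987525,  0.00940728,  0.01268802],
       [-0.01384402, -0.13521744, -0.99071923]])) 0.9958503401360544
{'time': 0.15, 'qpos': array([ 1.36159485e+00,  3.85360382e-01,  6.93900569e-03, -3.49433257e-04,
       -1.19401789e+00, -2.58610120e-01]), 'qvel': array([-0.00010597, -0.00143605,  0.00268655,  0.00339565,  0.00114794,
       -0.0004216 ]), 'joint_efforts': array([ 7.71136838e-04, -3.91052413e+01,  1.87586528e+01,  4.22236651e+00,
        1.23770081e-02, -1.40712591e-04]), 'ee_pos': array([0.28165574, 0.55755198, 0.29142269]), 'ee_rot': array([ 3.05439005e+00, -7.27968526e-01, -4.46081983e-04]), 'ft_force': array([-0.46417982, -0.80672864,  0.27172272]), 'wrist_torque': array([-0.06747192,  0.00798736,  0.01857525]), 'grasp_force': 0.0, 'opening': 0.08728088797267511}
```

View pics/scene0.png

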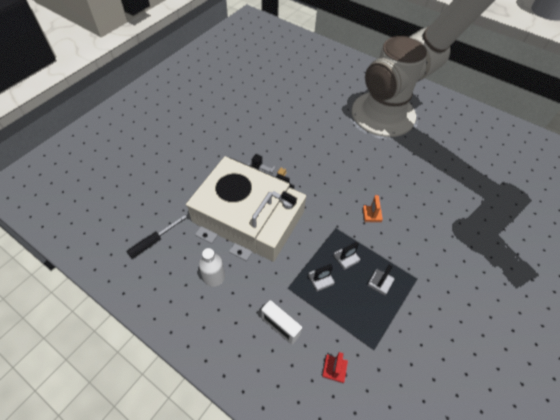

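View pics/top0.png

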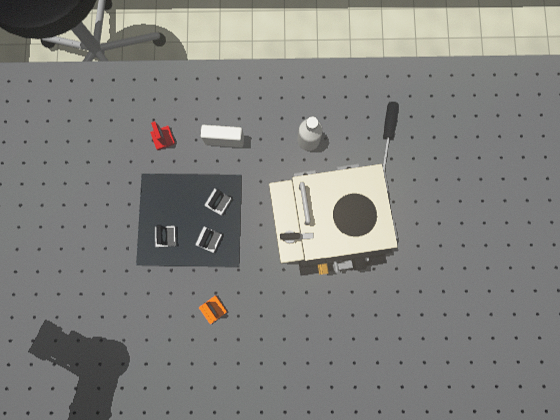

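Scene: three carriers on the mat, latch knob, gate tab (black, near scene (257,162)), brass catch (scene (282,173)). 
Candidates for carriers (top view): black/aluminium (217,200), (165,236), (208,239) on the mat are the true ones; orange (212,309) and red (162,135) off the mat are look-alikes to leave. Latch knob: black wing at (290,237); the round lid disc (355,214) is not it.

Run:
```python
from h import *
D=np.load("top0.npz"); p,d,P=D["p"],D["d"],D["P"]
Z=P[...,2]; hsv=cv2.cvtColor(p,cv2.COLOR_BGR2HSV)
print("table z",np.nanmedian(Z[300:400,300:500]))
v,u=np.mgrid[0:420,0:560]
box=(u>255)&(u<410)&(v>155)&(v<285)
def rect(mask,name):
    xy=P[mask][:,:2].astype(np.float32); print(name,len(xy),np.round(np.nanmedian(Z[mask]),4),cv2.minAreaRect(xy*1000))
cream=(hsv[...,2]>150)&box
rect(cream&(abs(Z-.085)<.004)&(u>302),"lid")
rect(cream&(abs(Z-.075)<.004)&(u<300),"latchside")
rect(box&(Z>.07)&(Z<.095)&cream,"all")
rect(box&(Z>.105)&(Z<.122)&(u<302)&(hsv[...,2]<110),"knob")
rect(box&(Z>.115)&(Z<.14)&(u>295)&(v<232),"handle")
rect(box&(v>255)&(Z>.09),"tab")
for c in[(217,200),(165,236),(208,239)]:
    m=(abs(u-c[0])<22)&(abs(v-c[1])<22)&(Z>.04)&(Z<.075); rect(m,f"carr frame {c}")
    m=(abs(u-c[0])<22)&(abs(v-c[1])<22)&(Z>.009)&(Z<.075)&((hsv[...,2]>110)|(Z>.03)); rect(m,f"carr all {c}")
# gate in scene
S=np.load("scene0.npz"); ps,Ps=S["p"],S["P"]; Zs=Ps[...,2]
w=(u>=0)
m=(Zs>.085)&(Zs<.112)&(Ps[...,0]<.47)&(Ps[...,0]>.25)&(Ps[...,1]<0.05)&(Ps[...,1]>-.35)
for a in zip(u[m][::6],v[m][::6],np.round(Ps[m][::6]*1000),ps[m][::6]): print(*a)
cv2.imwrite("pics/crop0.png",cv2.resize(ps[140:270,170:320],None,fx=4,fy=4,interpolation=2))
```

```text
table z -0.0018578891460326874
lid 5260 0.0835 ((551.16455078125, -127.54350280761719), (205.4308624267578, 189.6526336669922), 8.096735000610352)
latchside 1534 0.0734 ((551.6314086914062, -4.756977081298828), (173.90133666992188, 53.81344223022461), 4.8681488037109375)
all 7815 0.0828 ((547.6692504882812, -103.61114501953125), (206.51605224609375, 241.3808135986328), 8.19739055633545)
knob 121 0.1131 ((514.539306640625, -12.31427001953125), (12.018085479736328, 37.60075378417969), 1.1254252195358276)
handle 210 0.1253 ((579.08984375, -42.79946517944336), (82.18534851074219, 10.065403938293457), 7.937122821807861)
tab 275 0.0958 ((458.27685546875, -105.38597106933594), (31.43951988220215, 112.31940460205078), 5.970901966094971)
carr frame (217, 200) 131 0.062 ((600.2825317382812, 145.295166015625), (10.993084907531738, 39.381282806396484), 59.79082107543945)
carr all (217, 200) 320 0.0159 ((600.2259521484375, 145.34396362304688), (44.79949188232422, 43.358856201171875), 59.3911247253418)
carr frame (165, 236) 142 0.0617 ((523.9884643554688, 261.0242614746094), (40.14988708496094, 10
[... 924 characters left out ...]
 89.] [151 146 145]
281 168 [445. -85.  95.] [ 98 142 170]
281 169 [447. -83.  94.] [ 93 146 181]
272 170 [ 457. -104.   85.] [148 142 141]
283 170 [443. -80.  89.] [ 91 141 174]
278 171 [455. -87.  91.] [ 92 130 157]
284 171 [449. -73.  96.] [ 80 126 156]
279 172 [458. -81.  95.] [ 87 139 173]
285 172 [443. -73.  86.] [ 84 118 139]
281 173 [455. -77.  91.] [ 82 130 161]
278 174 [465. -80.  94.] [46 55 65]
284 174 [450. -72.  86.] [ 84 119 143]
282 175 [462. -70.  95.] [47 68 81]
283 176 [464. -65.  97.] [43 52 60]
284 177 [464. -62.  96.] [39 36 39]
284 178 [467. -60.  96.] [31 31 31]
283 179 [470. -61.  94.] [34 35 36]
285 180 [469. -56.  93.] [37 38 39]
286 181 [469. -52.  92.] [62 66 67]
```

View pics/crop0.png

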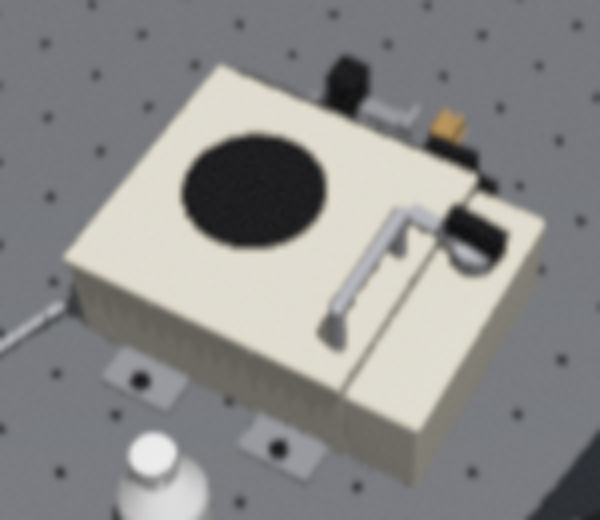

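Crop shows the latch knob (crop ~(475,235)), handle bar (375,280), gate tab (348,85) and brass catch (447,125): choice confirmed. Chamber ≈ (0.564,-0.1155), yaw +8°: knob–handle offset predicted (64.8,-30.3), measured (64.6,-30.5) mm. Moving above the knob.

Request:
drive_tool --deltas '[{"xyz":[0.0146,-0.0356,0],"turn":[0,0,-6.9],"jaw":0.3},{"xyz":[0.0146,-0.0356,0],"turn":[0,0,-6.9],"jaw":0.3},{"xyz":[0.0146,-0.0356,0],"turn":[0,0,-6.9],"jaw":0.3},{"xyz":[0.0146,-0.0356,0],"turn":[0,0,-6.9],"jaw":0.3},{"xyz":[0.0146,-0.0356,0],"turn":[0,0,-6.9],"jaw":0.3},{"xyz":[0.0146,-0.0356,0],"turn":[0,0,-6.9],"jaw":0.3},{"xyz":[0.0146,-0.0356,0],"turn":[0,0,-6.9],"jaw":0.3},{"xyz":[0.0146,-0.0356,0],"turn":[0,0,-6.9],"jaw":0.3}]' --grip_force 30

```text
time: 0.82
ee_pos: [0.3987, 0.2711, 0.2922]
ee_rot: [2.365, -2.068, -0.0]
ft_force: [0.6, 0.1, -0.1]
opening: 0.0612
grasp_force: 0.0
```

Request:
drive_tool --deltas '[{"xyz":[0.0146,-0.0356,0],"turn":[0,0,0],"jaw":0.3},{"xyz":[0.0146,-0.0356,0],"turn":[0,0,0],"jaw":0.3},{"xyz":[0.0146,-0.0356,0],"turn":[0,0,0],"jaw":0.3},{"xyz":[0.0146,-0.0356,0],"turn":[0,0,0],"jaw":0.3},{"xyz":[0.0146,-0.0356,0],"turn":[0,0,0],"jaw":0.3},{"xyz":[0.0146,-0.0356,0],"turn":[0,0,0],"jaw":0.3},{"xyz":[0.0146,-0.0356,0],"turn":[0,0,0],"jaw":0.3},{"xyz":[0.0146,-0.0356,0],"turn":[0,0,0],"jaw":0.3}]'

```text
time: 1.48
ee_pos: [0.5156, -0.0137, 0.2922]
ee_rot: [-2.371, 2.061, 0.0]
ft_force: [1.6, -0.4, -0.6]
opening: 0.0609
grasp_force: 0.0
```

Request:
drive_tool --deltas '[{"xyz":[0,0,0],"turn":[0,0,0],"jaw":0.3},{"xyz":[0,0,0],"turn":[0,0,0],"jaw":0.3}]'

```text
time: 1.65
ee_pos: [0.5155, -0.0136, 0.2916]
ee_rot: [2.366, -2.066, -0.001]
ft_force: [0.5, 0.1, -0.1]
opening: 0.0609
grasp_force: 0.0
```

```bash
cat >> h.py <<'E'
def state():
    o=telemetry.get_obs(); R=cv2.Rodrigues(np.array(o["ee_rot"]))[0]
    print("t",round(o["time"],2),"pos",np.round(o["ee_pos"]*1000,1),"closing deg",round(np.degrees(np.arctan2(R[1,1],R[0,1]))%180,2),"z",np.round(R[:,2],3),"open",round(o["opening"]*1000,1),"F",np.round(o["ft_force"],1),"grasp",round(o["grasp_force"],1),"q",np.round(o["qpos"],2))
    return o,R
def rect(P,mask,name):
    k,l,st,_=cv2.connectedComponentsWithStats(mask.astype(np.uint8))
    if k<2: print(name,"none"); return
    i=1+st[1:,4].argmax(); mask=l==i
    r=cv2.minAreaRect((P[mask][:,:2]*1000).astype(np.float32))
    print(name,mask.sum(),"z",np.round(np.nanmedian(P[mask][:,2])*1000,1),np.round(r[0],1),np.round(r[1],1),round(r[2],1),"px",st[i][:4])
E
python3 - <<'E'
from h import *
state()
p,d,P,m=shot("wrist","wrist0.png"); np.savez("wrist0.npz",p=p,d=d,P=P)
Z=P[...,2]; V=p.max(-1); x,y=P[...,0],P[...,1]
rect(P,(V<110)&(abs(x-.514)<.045)&(abs(y+.012)<.045)&(Z>.104)&(Z<.125),"knob")
rect(P,(abs(x-.579)<.06)&(abs(y+.043)<.03)&(Z>.118)&(Z<.135),"handle")
rect(P,(x>.43)&(x<.48)&(y<-.12)&(y>-.2)&(Z>.095)&(Z<.115),"tab")
E
```

```text
t 1.65 pos [515.5 -13.6 291.6] closing deg 7.75 z [-0.001 -0.    -1.   ] open 60.9 F [ 0.5  0.1 -0.1] grasp 0.0 q [ 0.29  0.2  -0.26 -0.   -1.12 -0.15]
knob 610 z 114.0 [515.5 -13.2] [11.9 39.3] 2.4 px [270 190  17  46]
handle 1248 z 126.1 [579.9 -43. ] [82.4 10. ] 7.9 px [152 164 104  14]
tab 945 z 103.4 [ 460.4 -150.3] [24.2 21.4] 7.7 px [353  40  33  31]
```

View pics/wrist0.png

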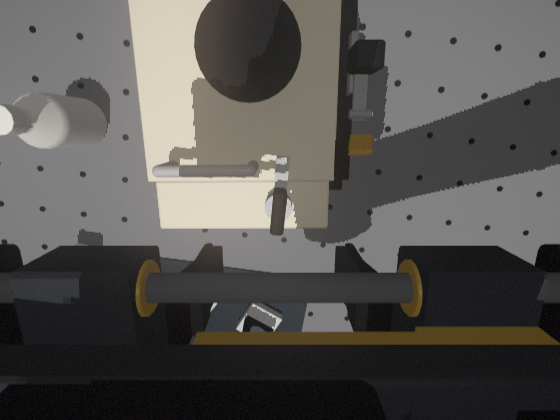

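Wrist picture: knob wing at (277,210), handle bar (205,170), gate tab (367,55), brass catch (360,145). The knob stands about 5° past latched; lining up and descending.

Request:
drive_tool --deltas '[{"xyz":[0,0.0004,-0.026],"turn":[0,0,-5.4],"jaw":0.3},{"xyz":[0,0,-0.0265],"turn":[0,0,0],"jaw":0.3},{"xyz":[0,0,-0.0265],"turn":[0,0,0],"jaw":0.3},{"xyz":[0,0,-0.0265],"turn":[0,0,0],"jaw":0.3},{"xyz":[0,0,-0.0265],"turn":[0,0,0],"jaw":0.3},{"xyz":[0,0,0],"turn":[0,0,0],"jaw":0.3},{"xyz":[0,0,0],"turn":[0,0,0],"jaw":1},{"xyz":[0,0,0],"turn":[0,0,0],"jaw":1}]' --grip_force 30

```text
time: 2.37
ee_pos: [0.5163, -0.0104, 0.1617]
ee_rot: [-2.272, 2.167, -0.003]
ft_force: [-0.0, -0.5, 0.2]
opening: 0.0545
grasp_force: 0.0
```

Request:
drive_tool --deltas '[{"xyz":[0,0,0],"turn":[0,0,0],"jaw":1},{"xyz":[0,0,0],"turn":[0,0,0],"jaw":1},{"xyz":[0,0,0],"turn":[0,0,0],"jaw":1},{"xyz":[0,0,0],"turn":[0,0,0],"jaw":1}]'

```text
time: 2.7
ee_pos: [0.5157, -0.0113, 0.1612]
ee_rot: [-2.27, 2.169, -0.001]
ft_force: [-0.9, 0.1, -0.0]
opening: 0.0287
grasp_force: 0.0
```

Request:
drive_tool --deltas '[{"xyz":[0,-0.0018,-0.0025],"turn":[0,0,0],"jaw":1},{"xyz":[0,0,0],"turn":[0,0,0],"jaw":1},{"xyz":[0,0,0],"turn":[0,0,0],"jaw":1},{"xyz":[0,0,0],"turn":[0,0,0],"jaw":1},{"xyz":[0,0,0],"turn":[0,0,0],"jaw":1}]'

```text
time: 3.12
ee_pos: [0.5156, -0.0127, 0.1613]
ee_rot: [-2.271, 2.169, -0.002]
ft_force: [-8.6, 4.9, 21.8]
opening: 0.0119
grasp_force: 50.3
```

Request:
drive_tool --deltas '[{"xyz":[0,0,0],"turn":[0,0,-7],"jaw":1},{"xyz":[0,0,0],"turn":[0,0,-7],"jaw":1},{"xyz":[0,0,0],"turn":[0,0,-7],"jaw":1},{"xyz":[0,0,0],"turn":[0,0,-7],"jaw":1},{"xyz":[0,0,0],"turn":[0,0,-7],"jaw":1},{"xyz":[0,0,0],"turn":[0,0,-7],"jaw":1}]'

```text
time: 3.62
ee_pos: [0.5155, -0.0126, 0.1613]
ee_rot: [-1.336, 2.842, -0.001]
ft_force: [-8.8, 5.2, 21.1]
opening: 0.0121
grasp_force: 50.3
```

Request:
drive_tool --deltas '[{"xyz":[0,0,0.002],"turn":[0,0,-7],"jaw":1},{"xyz":[0,0,0],"turn":[0,0,-7],"jaw":1},{"xyz":[0,0,0],"turn":[0,0,-7],"jaw":1},{"xyz":[0,0,0],"turn":[0,0,-7],"jaw":1},{"xyz":[0,0,0],"turn":[0,0,-7],"jaw":1},{"xyz":[0,0,0],"turn":[0,0,-7],"jaw":1},{"xyz":[0,0,0],"turn":[0,0,0],"jaw":1},{"xyz":[0,0,0],"turn":[0,0,0],"jaw":1}]'

```text
time: 4.28
ee_pos: [0.5154, -0.0125, 0.1614]
ee_rot: [-0.235, 3.132, 0.002]
ft_force: [-5.4, 5.9, 10.4]
opening: 0.0118
grasp_force: 46.9
```

```bash
python3 -c "
from h import *
o,R=state(); print(o['wrist_torque'])"
```

```text
t 4.28 pos [515.4 -12.5 161.4] closing deg 98.58 z [ 0.001  0.001 -1.   ] open 11.8 F [-5.4  5.9 10.4] grasp 46.9 q [ 0.29  0.34 -0.43 -0.   -0.8  -1.71]
[ 1.61949634  1.31292461 -0.10003266]
```

Request:
drive_tool --deltas '[{"xyz":[0,0,0],"turn":[0,0,0],"jaw":0.5},{"xyz":[0,0,0],"turn":[0,0,0],"jaw":0.5},{"xyz":[0,0,0],"turn":[0,0,0],"jaw":0.5},{"xyz":[0,0,0.01],"turn":[0,0,0],"jaw":0.5},{"xyz":[0,0,0.025],"turn":[0,0,0],"jaw":0.5},{"xyz":[0,0,0.025],"turn":[0,0,0],"jaw":0.5},{"xyz":[0.032,-0.015,0],"turn":[0,0,-0.6],"jaw":0.5},{"xyz":[0.032,-0.015,0],"turn":[0,0,0],"jaw":0.5}]' --grip_force 15

```text
time: 4.95
ee_pos: [0.5802, -0.0429, 0.2233]
ee_rot: [-0.222, 3.128, 0.001]
ft_force: [1.1, 0.9, 0.2]
opening: 0.0435
grasp_force: 0.0
```

Request:
drive_tool --deltas '[{"xyz":[0,0,0],"turn":[0,0,0],"jaw":0.5},{"xyz":[0,0,0],"turn":[0,0,0],"jaw":0.5}]'

```text
time: 5.12
ee_pos: [0.5801, -0.0438, 0.2194]
ee_rot: [0.216, -3.134, -0.001]
ft_force: [-0.6, 0.2, 0.1]
opening: 0.0434
grasp_force: 0.0
```

```bash
cat >> h.py <<'E'
C=np.array([.5651,-.116]); YAW=np.radians(7.9)
def ch(x,y):
    c,s=np.cos(YAW),np.sin(YAW); return C+np.array([c*x-s*y,s*x+c*y])
E
python3 - <<'E'
from h import *
state()
p,d,P,m=shot("wrist"); Z=P[...,2]; V=p.max(-1); x,y=P[...,0],P[...,1]
rect(P,(V<110)&(abs(x-.514)<.045)&(abs(y+.012)<.045)&(Z>.104)&(Z<.125),"knob")
rect(P,(abs(x-.579)<.06)&(abs(y+.043)<.03)&(Z>.118)&(Z<.135),"handle")
def hp(t): 
    c,s=np.cos(t),np.sin(t); return np.append(ch(.025,-.105+.175*c-.048*s),.075+.175*s+.048*c)
T=np.radians(np.linspace(0,92,17)); H=np.array([hp(t) for t in T])
print(np.round(np.diff(H,axis=0),4).tolist(),H[0],H[-1])
E
```

```text
t 5.12 pos [580.1 -43.8 219.4] closing deg 97.88 z [-0.001  0.    -1.   ] open 43.4 F [-0.6  0.2  0.1] grasp 0.0 q [ 0.2   0.37 -0.2  -0.   -0.99 -1.64]
knob 1408 z 113.9 [515.4 -13.2] [39.3 12.5] 8.7 px [332 113  24  67]
handle 1491 z 126.1 [568.3 -45.1] [59.2  9.7] 8.4 px [272 179  17  94]
[[0.0008, -0.0056, 0.0173], [0.001, -0.0073, 0.0166], [0.0012, -0.0089, 0.0158], [0.0015, -0.0105, 0.0148], [0.0016, -0.0119, 0.0137], [0.0018, -0.0132, 0.0124], [0.002, -0.0143, 0.011], [0.0021, -0.0154, 0.0095], [0.0023, -0.0162, 0.0079], [0.0024, -0.0169, 0.0062], [0.0024, -0.0175, 0.0045], [0.0025, -0.0178, 0.0027], [0.0025, -0.018, 0.0009], [0.0025, -0.018, -0.0009], [0.0025, -0.0178, -0.0028], [0.0024, -0.0175, -0.0045]] [ 0.58024162 -0.04322822  0.123     ] [ 0.61172716 -0.27013232  0.24821822]
```

Request:
drive_tool --deltas '[{"xyz":[0,0.0006,-0.0225],"turn":[0,0,0],"jaw":0.5},{"xyz":[0,0,-0.0225],"turn":[0,0,0],"jaw":0.5},{"xyz":[0,0,0],"turn":[0,0,0],"jaw":1},{"xyz":[0,0,0],"turn":[0,0,0],"jaw":1},{"xyz":[0,0,0],"turn":[0,0,0],"jaw":1},{"xyz":[0,0,0],"turn":[0,0,0],"jaw":1},{"xyz":[0,0,0],"turn":[0,0,0],"jaw":1},{"xyz":[0,0,0],"turn":[0,0,0],"jaw":1}]' --grip_force 20

```text
time: 5.83
ee_pos: [0.5797, -0.0424, 0.1759]
ee_rot: [-0.219, 3.132, 0.0]
ft_force: [0.3, -0.5, 0.9]
opening: 0.0114
grasp_force: 0.0
```

Request:
drive_tool --deltas '[{"xyz":[0,0,0],"turn":[0,0,0],"jaw":1},{"xyz":[0,0,0],"turn":[0,0,0],"jaw":1}]'

```text
time: 6.0
ee_pos: [0.5798, -0.0427, 0.1758]
ee_rot: [-0.219, 3.132, -0.0]
ft_force: [-0.8, 0.3, 3.7]
opening: 0.0092
grasp_force: 20.0
```

Request:
drive_tool --deltas '[{"xyz":[0.0008,-0.0056,0.0173],"turn":[0,0,0],"jaw":1},{"xyz":[0.001,-0.0073,0.0166],"turn":[0,0,0],"jaw":1},{"xyz":[0.0012,-0.0089,0.0158],"turn":[0,0,0],"jaw":1},{"xyz":[0.0015,-0.0105,0.0148],"turn":[0,0,0],"jaw":1},{"xyz":[0,0,0],"turn":[0,0,0],"jaw":1}]'

```text
time: 6.42
ee_pos: [0.5842, -0.0748, 0.2415]
ee_rot: [-0.217, 3.132, 0.002]
ft_force: [-2.6, 6.1, 6.2]
opening: 0.0092
grasp_force: 20.0
```

Request:
drive_tool --deltas '[{"xyz":[0.0016,-0.0119,0.0137],"turn":[0,0,0],"jaw":1},{"xyz":[0.0018,-0.0132,0.0124],"turn":[0,0,0],"jaw":1},{"xyz":[0.002,-0.0143,0.011],"turn":[0,0,0],"jaw":1},{"xyz":[0.0021,-0.0154,0.0095],"turn":[0,0,0],"jaw":1},{"xyz":[0,0,0],"turn":[0,0,0],"jaw":1}]'

```text
time: 6.83
ee_pos: [0.5919, -0.1294, 0.2898]
ee_rot: [-0.219, 3.13, 0.001]
ft_force: [-4.9, 6.1, 16.3]
opening: 0.0092
grasp_force: 20.0
```

Request:
drive_tool --deltas '[{"xyz":[0.0023,-0.0162,0.0085],"turn":[0,0,0],"jaw":1},{"xyz":[0.0024,-0.0169,0.0068],"turn":[0,0,0],"jaw":1},{"xyz":[0.0024,-0.0175,0.005],"turn":[0,0,0],"jaw":1},{"xyz":[0.0025,-0.0178,0.0027],"turn":[0,0,0],"jaw":1},{"xyz":[0,0,0],"turn":[0,0,0],"jaw":1}]'

```text
time: 7.25
ee_pos: [0.6017, -0.1999, 0.3108]
ee_rot: [-0.217, 3.131, -0.003]
ft_force: [-0.1, -1.1, 6.8]
opening: 0.009
grasp_force: 20.0
```

Request:
drive_tool --deltas '[{"xyz":[0.0025,-0.018,0.0009],"turn":[0,0,0],"jaw":1},{"xyz":[0.0025,-0.018,-0.0009],"turn":[0,0,0],"jaw":1},{"xyz":[0.0025,-0.0178,-0.0028],"turn":[0,0,0],"jaw":1},{"xyz":[0.0024,-0.0175,-0.0045],"turn":[0,0,0],"jaw":1},{"xyz":[0,0,0],"turn":[0,0,0],"jaw":1},{"xyz":[0,0,0],"turn":[0,0,0],"jaw":1}]'

```text
time: 7.75
ee_pos: [0.6115, -0.2706, 0.3015]
ee_rot: [-0.217, 3.132, -0.004]
ft_force: [2.3, -3.3, 1.6]
opening: 0.0089
grasp_force: 20.0
```

```bash
python3 -c "
from h import *
o,R=state(); print(o['wrist_torque']); shot('scene','scene1.png')"
```

```text
t 7.75 pos [ 611.5 -270.6  301.5] closing deg 97.93 z [ 0.002 -0.002 -1.   ] open 8.9 F [ 2.3 -3.3  1.6] grasp 20.0 q [-0.17  0.45  0.14  0.   -1.25 -1.26]
[-0.98086177 -0.71271414 -0.02039952]
```

View pics/scene1.png

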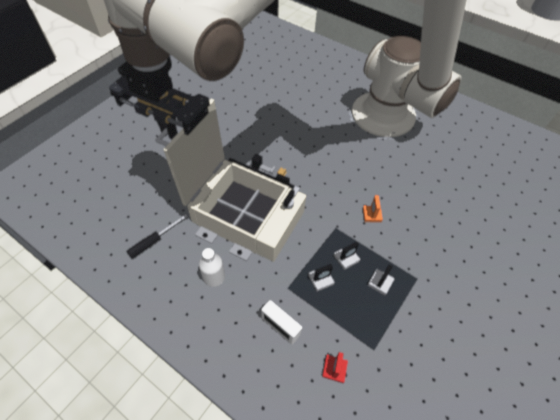

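Lid is upright (scene (195,155)), bays open (243,205), latch still released, carriers undisturbed. Releasing, rising clear over the lid and moving above the nearer carriers.

Request:
drive_tool --deltas '[{"xyz":[0,0,0],"turn":[0,0,0],"jaw":0.68},{"xyz":[0,0,0],"turn":[0,0,0],"jaw":0.68},{"xyz":[0,0,0],"turn":[0,0,0],"jaw":0.68},{"xyz":[0,0,0.02],"turn":[0,0,0],"jaw":0.68},{"xyz":[0,0,0.03],"turn":[0,0,0],"jaw":0.68},{"xyz":[0,0,0.03],"turn":[0,0,0],"jaw":0.68},{"xyz":[0,0,0.03],"turn":[0,0,7],"jaw":0.5},{"xyz":[0,0.01,0.02],"turn":[0,0,7],"jaw":0.5}]'

```text
time: 8.47
ee_pos: [0.6105, -0.2596, 0.4343]
ee_rot: [-0.607, 3.081, -0.002]
ft_force: [-0.8, 0.7, 0.6]
opening: 0.0345
grasp_force: 0.0
```

Request:
drive_tool --deltas '[{"xyz":[0,0.03,0],"turn":[0,0,7.1],"jaw":0.5},{"xyz":[0,0.03,0],"turn":[0,0,7.1],"jaw":0.5},{"xyz":[0,0.03,0],"turn":[0,0,7.1],"jaw":0.5},{"xyz":[0,0.03,0],"turn":[0,0,7.1],"jaw":0.5},{"xyz":[0,0.03,0],"turn":[0,0,7.1],"jaw":0.5},{"xyz":[0,0.03,0],"turn":[0,0,7.1],"jaw":0.5},{"xyz":[0,0.03,-0.01],"turn":[0,0,7.1],"jaw":0.5},{"xyz":[0,0.03,-0.02],"turn":[0,0,7.1],"jaw":0.5}]'

```text
time: 9.13
ee_pos: [0.6107, -0.0173, 0.4036]
ee_rot: [-2.0, 2.418, -0.003]
ft_force: [1.5, 0.2, -0.2]
opening: 0.0434
grasp_force: 0.0
```

Request:
drive_tool --deltas '[{"xyz":[-0.004,0.02,-0.02],"turn":[0,0,7.1],"jaw":0.5},{"xyz":[-0.004,0.02,-0.02],"turn":[0,0,7.1],"jaw":0.5},{"xyz":[-0.004,0.02,-0.02],"turn":[0,0,7.1],"jaw":0.5},{"xyz":[0,0.02,-0.02],"turn":[0,0,7.1],"jaw":0.5},{"xyz":[0,0.02,-0.02],"turn":[0,0,7.1],"jaw":0.5},{"xyz":[0,0.02,-0.02],"turn":[0,0,7.1],"jaw":0.5},{"xyz":[0,0.02,-0.02],"turn":[0,0,7.1],"jaw":0.5},{"xyz":[0,0.02,-0.02],"turn":[0,0,7.1],"jaw":0.5}]'

```text
time: 9.8
ee_pos: [0.5976, 0.142, 0.2403]
ee_rot: [2.912, -1.177, -0.003]
ft_force: [-0.7, 0.0, 0.4]
opening: 0.0435
grasp_force: 0.0
```

Request:
drive_tool --deltas '[{"xyz":[0,0,0],"turn":[0,0,7.1],"jaw":0.5},{"xyz":[0,0,0],"turn":[0,0,7.1],"jaw":0.5},{"xyz":[0,0,0],"turn":[0,0,0],"jaw":0.5}]'

```text
time: 10.05
ee_pos: [0.5978, 0.1416, 0.2405]
ee_rot: [3.033, -0.813, -0.004]
ft_force: [0.0, -0.2, 1.0]
opening: 0.0436
grasp_force: 0.0
```

```bash
cat >> h.py <<'E'
def carriers():
    for n in("wrist","top"):
        p,d,P,m=shot(n,n+"_c.png"); Z=P[...,2]; V=p.max(-1); x,y=P[...,0],P[...,1]
        hsv=cv2.cvtColor(p,cv2.COLOR_BGR2HSV)
        M=(Z>.035)&(Z<.08)&((hsv[...,1]<90)|(V<70))&(x>.44)&(x<.68)&(y>.09)&(y<.32)
        k,l,st,_=cv2.connectedComponentsWithStats(M.astype(np.uint8))
        for i in range(1,k):
            if st[i,4]>60: rect(P,l==i,n)
E
python3 - <<'E'
from h import *
state(); carriers()
E
```

```text
t 10.05 pos [597.8 141.6 240.5] closing deg 60.0 z [-0.003 -0.001 -1.   ] open 43.6 F [ 0.  -0.2  1. ] grasp 0.0 q [ 0.5   0.41 -0.09 -0.   -1.07  0.55]
wrist 561 z 63.6 [601.6 144.2] [10.  39.6] 60.7 px [267 183  12  50]
wrist 73 z 44.3 [534.8 156.7] [9.9 2.1] 66.2 px [291 265  11   8]
wrist 128 z 63.6 [505.4 169.7] [ 9.7 13.7] 67.2 px [295 304  12  13]
top 156 z 61.4 [524.1 260.9] [40.  10.5] 3.5 px [156 225   9  20]
top 133 z 62.2 [516.3 164.4] [10.7 39.3] 65.9 px [199 229  13  19]
```

Request:
drive_tool --deltas '[{"xyz":[0.0019,0.0013,-0.035],"turn":[0,0,0.7],"jaw":0.5},{"xyz":[0.0019,0.0013,-0.035],"turn":[0,0,0],"jaw":0.5},{"xyz":[0,0,-0.035],"turn":[0,0,0],"jaw":0.5},{"xyz":[0,0,-0.035],"turn":[0,0,0],"jaw":0.5},{"xyz":[0,0,-0.002],"turn":[0,0,0],"jaw":1},{"xyz":[0,0,0],"turn":[0,0,0],"jaw":1},{"xyz":[0,0,0],"turn":[0,0,0],"jaw":1},{"xyz":[0,0,0],"turn":[0,0,0],"jaw":1}]' --grip_force 20

```text
time: 10.82
ee_pos: [0.6043, 0.1439, 0.1025]
ee_rot: [-3.035, 0.799, -0.007]
ft_force: [-0.0, 0.7, 0.1]
opening: 0.0246
grasp_force: 0.0
```

Request:
drive_tool --deltas '[{"xyz":[0,0,0],"turn":[0,0,0],"jaw":1},{"xyz":[0,0,0],"turn":[0,0,0],"jaw":1},{"xyz":[0,0,0],"turn":[0,0,0],"jaw":1},{"xyz":[0,0,0],"turn":[0,0,0],"jaw":1}]'

```text
time: 11.15
ee_pos: [0.6036, 0.1438, 0.1014]
ee_rot: [-3.036, 0.799, -0.004]
ft_force: [-2.0, 1.6, 7.1]
opening: 0.0097
grasp_force: 20.0
```

Request:
drive_tool --deltas '[{"xyz":[0,0,0.02],"turn":[0,0,0],"jaw":1},{"xyz":[0,0,0.037],"turn":[0,0,0],"jaw":1},{"xyz":[0,0,0.037],"turn":[0,0,0],"jaw":1},{"xyz":[0,0,0.037],"turn":[0,0,0],"jaw":1},{"xyz":[0,0,0.037],"turn":[0,0,0],"jaw":1}]'

```text
time: 11.57
ee_pos: [0.6019, 0.1429, 0.2688]
ee_rot: [3.037, -0.8, -0.002]
ft_force: [-0.3, 0.3, -1.8]
opening: 0.0103
grasp_force: 20.0
```

Request:
drive_tool --deltas '[{"xyz":[0.001,-0.0369,0],"turn":[0,0,-6.6],"jaw":1},{"xyz":[0.001,-0.0369,0],"turn":[0,0,-6.6],"jaw":1},{"xyz":[0.001,-0.0369,0],"turn":[0,0,-6.6],"jaw":1},{"xyz":[0.001,-0.0369,0],"turn":[0,0,-6.6],"jaw":1},{"xyz":[0.001,-0.0369,0],"turn":[0,0,-6.6],"jaw":1},{"xyz":[0.001,-0.0369,0],"turn":[0,0,-6.6],"jaw":1},{"xyz":[0.001,-0.0369,0],"turn":[0,0,-6.6],"jaw":1},{"xyz":[0.001,-0.0369,0],"turn":[0,0,-6.6],"jaw":1}]'

```text
time: 12.23
ee_pos: [0.6099, -0.1536, 0.2671]
ee_rot: [2.359, -2.074, -0.002]
ft_force: [1.3, 0.4, -1.4]
opening: 0.01
grasp_force: 20.0
```

Request:
drive_tool --deltas '[{"xyz":[0,0,0],"turn":[0,0,0],"jaw":1},{"xyz":[0,0,0],"turn":[0,0,0],"jaw":1}]'

```text
time: 12.4
ee_pos: [0.6099, -0.154, 0.2666]
ee_rot: [2.361, -2.071, -0.003]
ft_force: [0.4, -0.7, -1.4]
opening: 0.0098
grasp_force: 20.0
```

```bash
python3 -c "
from h import *
o,R=state()"
```

```text
t 12.4 pos [ 609.9 -154.   266.6] closing deg 7.5 z [-0.002  0.001 -1.   ] open 9.8 F [ 0.4 -0.7 -1.4] grasp 20.0 q [ 0.01  0.41 -0.02 -0.   -1.14  0.12]
```

Request:
drive_tool --deltas '[{"xyz":[0.0007,0.0015,-0.035],"turn":[0,0,0.4],"jaw":1},{"xyz":[0.0007,0.0015,-0.035],"turn":[0,0,0],"jaw":1},{"xyz":[0,0,-0.035],"turn":[0,0,0],"jaw":1},{"xyz":[0,0,-0.035],"turn":[0,0,0],"jaw":1},{"xyz":[0,0,-0.013],"turn":[0,0,0],"jaw":1},{"xyz":[0,0,-0.008],"turn":[0,0,0],"jaw":1},{"xyz":[0,0,0],"turn":[0,0,0],"jaw":1}]'

```text
time: 12.98
ee_pos: [0.6113, -0.1478, 0.1056]
ee_rot: [2.373, -2.055, -0.004]
ft_force: [0.5, 0.6, -1.0]
opening: 0.0103
grasp_force: 20.0
```

```bash
python3 -c "
from h import *
o,R=state()"
```

```text
t 12.98 pos [ 611.3 -147.8  105.6] closing deg 8.23 z [-0.004 -0.    -1.   ] open 10.3 F [ 0.5  0.6 -1. ] grasp 20.0 q [ 0.02  0.57 -0.2   0.   -0.81  0.12]
```

Request:
drive_tool --deltas '[{"xyz":[0,0,-0.0015],"turn":[0,0,0],"jaw":1},{"xyz":[0,0,0],"turn":[0,0,0],"jaw":0.72},{"xyz":[0,0,0],"turn":[0,0,0],"jaw":0.72},{"xyz":[0,0,0],"turn":[0,0,0],"jaw":0.72},{"xyz":[0,0,0.02],"turn":[0,0,0],"jaw":0.72},{"xyz":[0,0,0.035],"turn":[0,0,0],"jaw":0.72},{"xyz":[0,0,0.035],"turn":[0,0,0],"jaw":0.72},{"xyz":[0,0,0.035],"turn":[0,0,0],"jaw":0.5}]'

```text
time: 13.65
ee_pos: [0.612, -0.149, 0.232]
ee_rot: [-2.373, 2.059, -0.001]
ft_force: [1.2, -0.1, 1.2]
opening: 0.0263
grasp_force: 0.0
```

Request:
drive_tool --deltas '[{"xyz":[-0.0119,0.039,0],"turn":[0,0,7.1],"jaw":0.5},{"xyz":[-0.0119,0.039,0],"turn":[0,0,7.1],"jaw":0.5},{"xyz":[-0.0119,0.039,0],"turn":[0,0,7.1],"jaw":0.5},{"xyz":[-0.0119,0.039,0],"turn":[0,0,7.1],"jaw":0.5},{"xyz":[-0.0119,0.039,0],"turn":[0,0,7.1],"jaw":0.5},{"xyz":[-0.0119,0.039,0],"turn":[0,0,7.1],"jaw":0.5},{"xyz":[-0.0119,0.039,0],"turn":[0,0,7.1],"jaw":0.5},{"xyz":[-0.0119,0.039,0],"turn":[0,0,7.1],"jaw":0.5}]'

```text
time: 14.32
ee_pos: [0.5161, 0.1648, 0.231]
ee_rot: [-3.067, 0.673, -0.002]
ft_force: [0.6, 0.1, -0.4]
opening: 0.0435
grasp_force: 0.0
```

Request:
drive_tool --deltas '[{"xyz":[0,0,0],"turn":[0,0,0.9],"jaw":0.5},{"xyz":[0,0,0],"turn":[0,0,0],"jaw":0.5}]'

```text
time: 14.48
ee_pos: [0.5164, 0.1652, 0.2308]
ee_rot: [-3.072, 0.652, -0.002]
ft_force: [0.4, -0.8, -0.4]
opening: 0.0433
grasp_force: 0.0
```

```bash
python3 -c "
from h import *
state(); carriers()"
```

```text
t 14.48 pos [516.4 165.2 230.8] closing deg 66.04 z [ 0.001  0.001 -1.   ] open 43.3 F [ 0.4 -0.8 -0.4] grasp 0.0 q [ 0.61  0.3  -0.29  0.   -0.98  0.54]
wrist 618 z 63.7 [517.2 164.2] [ 9.8 39.7] 66.4 px [273 186  12  52]
wrist 651 z 52.8 [525.1 260. ] [40.  10.7] 5.9 px [156 220  41  46]
```

Request:
drive_tool --deltas '[{"xyz":[0.0004,-0.0005,-0.033],"turn":[0,0,0.3],"jaw":0.5},{"xyz":[0.0004,-0.0005,-0.033],"turn":[0,0,0],"jaw":0.5},{"xyz":[0,0,-0.033],"turn":[0,0,0],"jaw":0.5},{"xyz":[0,0,-0.033],"turn":[0,0,0],"jaw":0.6},{"xyz":[0,0,0],"turn":[0,0,0],"jaw":1},{"xyz":[0,0,0],"turn":[0,0,0],"jaw":1},{"xyz":[0,0,0],"turn":[0,0,0],"jaw":1},{"xyz":[0,0,0],"turn":[0,0,0],"jaw":1}]'

```text
time: 15.25
ee_pos: [0.5193, 0.1623, 0.1005]
ee_rot: [-3.07, 0.651, -0.006]
ft_force: [1.2, -0.2, -0.1]
opening: 0.0182
grasp_force: 0.0
```

Request:
drive_tool --deltas '[{"xyz":[0,0,0],"turn":[0,0,0],"jaw":1},{"xyz":[0,0,0],"turn":[0,0,0],"jaw":1},{"xyz":[0,0,0],"turn":[0,0,0],"jaw":1},{"xyz":[0,0,0],"turn":[0,0,0],"jaw":1}]'

```text
time: 15.58
ee_pos: [0.519, 0.1628, 0.1002]
ee_rot: [-3.071, 0.648, -0.006]
ft_force: [0.8, -0.0, 6.9]
opening: 0.0099
grasp_force: 20.0
```

Request:
drive_tool --deltas '[{"xyz":[0,0,0.02],"turn":[0,0,0],"jaw":1},{"xyz":[0,0,0.037],"turn":[0,0,0],"jaw":1},{"xyz":[0,0,0.037],"turn":[0,0,0],"jaw":1},{"xyz":[0,0,0.037],"turn":[0,0,0],"jaw":1},{"xyz":[0,0,0.037],"turn":[0,0,-1.6],"jaw":1}]'

```text
time: 16.0
ee_pos: [0.5167, 0.1617, 0.2677]
ee_rot: [3.064, -0.694, -0.002]
ft_force: [0.9, 0.7, -2.1]
opening: 0.0098
grasp_force: 20.0
```

Request:
drive_tool --deltas '[{"xyz":[0.0102,-0.029,0],"turn":[0,0,-7.1],"jaw":1},{"xyz":[0.0102,-0.029,0],"turn":[0,0,-7.1],"jaw":1},{"xyz":[0.0102,-0.029,0],"turn":[0,0,-7.1],"jaw":1},{"xyz":[0.0102,-0.029,0],"turn":[0,0,-7.1],"jaw":1},{"xyz":[0.0102,-0.029,0],"turn":[0,0,-7.1],"jaw":1},{"xyz":[0.0102,-0.029,0],"turn":[0,0,-7.1],"jaw":1},{"xyz":[0.0102,-0.029,0],"turn":[0,0,-7.1],"jaw":1},{"xyz":[0.0102,-0.029,0],"turn":[0,0,-7.1],"jaw":1}]'

```text
time: 16.67
ee_pos: [0.5989, -0.0712, 0.2658]
ee_rot: [2.359, -2.074, -0.002]
ft_force: [0.6, -0.2, -1.9]
opening: 0.01
grasp_force: 20.0
```

Request:
drive_tool --deltas '[{"xyz":[0,0,-0.02],"turn":[0,0,0],"jaw":1},{"xyz":[0,0,0],"turn":[0,0,0],"jaw":1}]'

```text
time: 16.83
ee_pos: [0.5971, -0.0713, 0.2422]
ee_rot: [2.358, -2.069, -0.011]
ft_force: [-1.1, 0.6, -3.4]
opening: 0.01
grasp_force: 20.0
```

```bash
python3 -c "
from h import *
o,R=state()"
```

```text
t 16.83 pos [597.1 -71.3 242.2] closing deg 7.46 z [-0.008  0.001 -1.   ] open 10.0 F [-1.1  0.6 -3.4] grasp 20.0 q [ 0.15  0.39 -0.12 -0.   -1.07 -0.02]
```

Request:
drive_tool --deltas '[{"xyz":[0.0012,0.0005,-0.035],"turn":[0,0,0.4],"jaw":1},{"xyz":[0.0008,0,-0.035],"turn":[0,0,0],"jaw":1},{"xyz":[0,0,-0.035],"turn":[0,0,0],"jaw":1},{"xyz":[0,0,-0.022],"turn":[0,0,0],"jaw":1},{"xyz":[0,0,-0.01],"turn":[0,0,0],"jaw":1},{"xyz":[0,0,0],"turn":[0,0,0],"jaw":1},{"xyz":[0,0,0],"turn":[0,0,0],"jaw":1}]'

```text
time: 17.42
ee_pos: [0.6019, -0.0689, 0.11]
ee_rot: [-2.374, 2.057, -0.001]
ft_force: [-0.4, -0.3, -1.3]
opening: 0.0096
grasp_force: 20.0
```

```bash
python3 -c "
from h import *
o,R=state()"
```

```text
t 17.42 pos [601.9 -68.9 110. ] closing deg 8.19 z [ 0.001 -0.    -1.   ] open 9.6 F [-0.4 -0.3 -1.3] grasp 20.0 q [ 0.15  0.53 -0.26  0.   -0.78 -0.01]
```

Request:
drive_tool --deltas '[{"xyz":[0,0,-0.006],"turn":[0,0,0],"jaw":1},{"xyz":[0,0,-0.0015],"turn":[0,0,0],"jaw":1},{"xyz":[0,0,0],"turn":[0,0,0],"jaw":0.72},{"xyz":[0,0,0],"turn":[0,0,0],"jaw":0.72},{"xyz":[0,0,0],"turn":[0,0,0],"jaw":0.72},{"xyz":[0,0,0.02],"turn":[0,0,0],"jaw":0.72},{"xyz":[0,0,0.035],"turn":[0,0,0],"jaw":0.72},{"xyz":[0,0,0.035],"turn":[0,0,0],"jaw":0.72}]'

```text
time: 18.08
ee_pos: [0.6005, -0.0697, 0.1917]
ee_rot: [2.371, -2.058, -0.003]
ft_force: [0.6, -0.6, 0.2]
opening: 0.0243
grasp_force: 0.0
```

Request:
drive_tool --deltas '[{"xyz":[-0.005,0.02,0.02],"turn":[0,0,7.1],"jaw":0.5},{"xyz":[-0.005,0.025,0.02],"turn":[0,0,7.1],"jaw":0.5},{"xyz":[-0.007,0.028,0],"turn":[0,0,7.1],"jaw":0.5},{"xyz":[-0.007,0.028,0],"turn":[0,0,7.1],"jaw":0.5},{"xyz":[-0.007,0.028,0],"turn":[0,0,7.1],"jaw":0.5},{"xyz":[-0.007,0.028,0],"turn":[0,0,7.1],"jaw":0.5},{"xyz":[-0.007,0.028,0],"turn":[0,0,7.1],"jaw":0.5},{"xyz":[-0.007,0.028,0],"turn":[0,0,7.1],"jaw":0.5}]'

```text
time: 18.75
ee_pos: [0.5488, 0.1447, 0.232]
ee_rot: [-3.068, 0.673, -0.001]
ft_force: [0.9, 0.2, -0.1]
opening: 0.0432
grasp_force: 0.0
```

Request:
drive_tool --deltas '[{"xyz":[-0.007,0.03,0],"turn":[0,0,7.1],"jaw":0.5},{"xyz":[-0.007,0.03,0],"turn":[0,0,7.1],"jaw":0.5},{"xyz":[-0.006,0.03,0],"turn":[0,0,7.1],"jaw":0.5},{"xyz":[-0.006,0.027,0],"turn":[0,0,7],"jaw":0.5},{"xyz":[0,0,0],"turn":[0,0,0],"jaw":0.5},{"xyz":[0,0,0],"turn":[0,0,0],"jaw":0.5}]'

```text
time: 19.25
ee_pos: [0.5229, 0.2617, 0.2317]
ee_rot: [-3.14, -0.09, -0.0]
ft_force: [-0.4, -0.5, 0.1]
opening: 0.0439
grasp_force: 0.0
```

```bash
python3 -c "
from h import *
state(); carriers()"
```

```text
t 19.25 pos [522.9 261.7 231.7] closing deg 93.28 z [ 0.  0. -1.] open 43.9 F [-0.4 -0.5  0.1] grasp 0.0 q [ 0.74  0.37 -0.18  0.   -1.02  0.89]
wrist 613 z 63.6 [525.2 260.9] [39.9  9.8] 3.5 px [273 184  12  52]
```

Request:
drive_tool --deltas '[{"xyz":[0.001,-0.0004,-0.033],"turn":[0,0,0.2],"jaw":0.5},{"xyz":[0.001,-0.0004,-0.033],"turn":[0,0,0],"jaw":0.5},{"xyz":[0,0,-0.033],"turn":[0,0,0],"jaw":0.5},{"xyz":[0,0,-0.033],"turn":[0,0,0],"jaw":0.6},{"xyz":[0,0,0],"turn":[0,0,0],"jaw":1},{"xyz":[0,0,0],"turn":[0,0,0],"jaw":1},{"xyz":[0,0,0],"turn":[0,0,0],"jaw":1},{"xyz":[0,0,0],"turn":[0,0,0],"jaw":1}]'

```text
time: 20.02
ee_pos: [0.5268, 0.2603, 0.1022]
ee_rot: [-3.137, -0.092, -0.007]
ft_force: [-0.4, 0.2, -0.1]
opening: 0.0177
grasp_force: 0.0
```

Request:
drive_tool --deltas '[{"xyz":[0,0,0],"turn":[0,0,0],"jaw":1},{"xyz":[0,0,0],"turn":[0,0,0],"jaw":1},{"xyz":[0,0,0],"turn":[0,0,0],"jaw":1},{"xyz":[0,0,0],"turn":[0,0,0],"jaw":1}]'

```text
time: 20.35
ee_pos: [0.5264, 0.2606, 0.1019]
ee_rot: [-3.138, -0.095, -0.006]
ft_force: [-1.6, -0.7, 7.1]
opening: 0.0096
grasp_force: 20.0
```

Request:
drive_tool --deltas '[{"xyz":[0,0,0.02],"turn":[0,0,0],"jaw":1},{"xyz":[0,0,0.037],"turn":[0,0,0],"jaw":1},{"xyz":[0,0,0.037],"turn":[0,0,0],"jaw":1},{"xyz":[0,0,0.037],"turn":[0,0,0],"jaw":1},{"xyz":[-0.0006,-0.0284,0.037],"turn":[0,0,-7.1],"jaw":1},{"xyz":[-0.0006,-0.0284,0],"turn":[0,0,-7.1],"jaw":1},{"xyz":[-0.0006,-0.0284,0],"turn":[0,0,-7.1],"jaw":1},{"xyz":[-0.0006,-0.0284,0],"turn":[0,0,-7.1],"jaw":1}]'

```text
time: 21.02
ee_pos: [0.5222, 0.1482, 0.2645]
ee_rot: [-3.064, 0.688, -0.001]
ft_force: [-0.4, -0.1, -1.1]
opening: 0.0101
grasp_force: 20.0
```

Request:
drive_tool --deltas '[{"xyz":[-0.0006,-0.0284,0],"turn":[0,0,-7.1],"jaw":1},{"xyz":[-0.0006,-0.0284,0],"turn":[0,0,-7.1],"jaw":1},{"xyz":[-0.0006,-0.0284,0],"turn":[0,0,-7.1],"jaw":1},{"xyz":[-0.0006,-0.0284,0],"turn":[0,0,-7.1],"jaw":1},{"xyz":[-0.0006,-0.0284,0],"turn":[0,0,-7.1],"jaw":1},{"xyz":[-0.0006,-0.0284,0],"turn":[0,0,-7.1],"jaw":1},{"xyz":[-0.0006,-0.0284,0],"turn":[0,0,-7.1],"jaw":1},{"xyz":[-0.0006,-0.0284,0],"turn":[0,0,-7.1],"jaw":1}]'

```text
time: 21.68
ee_pos: [0.5174, -0.0793, 0.2637]
ee_rot: [-2.368, 2.064, 0.001]
ft_force: [0.0, 0.3, -1.3]
opening: 0.01
grasp_force: 20.0
```

Request:
drive_tool --deltas '[{"xyz":[0,0,0],"turn":[0,0,0],"jaw":1},{"xyz":[0,0,0],"turn":[0,0,0],"jaw":1}]'

```text
time: 21.85
ee_pos: [0.5175, -0.0792, 0.2635]
ee_rot: [2.372, -2.06, -0.001]
ft_force: [0.0, 0.7, -0.4]
opening: 0.0096
grasp_force: 20.0
```

```bash
python3 -c "
from h import *
o,R=state()"
```

```text
t 21.85 pos [517.5 -79.2 263.5] closing deg 8.07 z [-0.  0. -1.] open 9.6 F [ 0.   0.7 -0.4] grasp 20.0 q [ 0.16  0.24 -0.28 -0.   -1.05 -0.02]
```

Request:
drive_tool --deltas '[{"xyz":[0.001,-0.001,-0.035],"turn":[0,0,0],"jaw":1},{"xyz":[0,-0.001,-0.035],"turn":[0,0,0],"jaw":1},{"xyz":[0,0,-0.035],"turn":[0,0,0],"jaw":1},{"xyz":[0,0,-0.033],"turn":[0,0,0],"jaw":1},{"xyz":[0,0,-0.015],"turn":[0,0,0],"jaw":1},{"xyz":[0,0,0],"turn":[0,0,0],"jaw":1},{"xyz":[0,0,0],"turn":[0,0,0],"jaw":1}]'

```text
time: 22.43
ee_pos: [0.5193, -0.0792, 0.1105]
ee_rot: [2.376, -2.054, -0.001]
ft_force: [0.6, -0.0, -0.6]
opening: 0.0098
grasp_force: 20.0
```

```bash
python3 -c "
from h import *
o,R=state()"
```

```text
t 22.43 pos [519.3 -79.2 110.5] closing deg 8.32 z [-0.001 -0.    -1.   ] open 9.8 F [ 0.6 -0.  -0.6] grasp 20.0 q [ 0.16  0.43 -0.46  0.   -0.68 -0.01]
```

Request:
drive_tool --deltas '[{"xyz":[0,0,-0.005],"turn":[0,0,0],"jaw":1},{"xyz":[0,0,-0.0015],"turn":[0,0,0],"jaw":1},{"xyz":[0,0,0],"turn":[0,0,0],"jaw":0.72},{"xyz":[0,0,0],"turn":[0,0,0],"jaw":0.72},{"xyz":[0,0,0],"turn":[0,0,0],"jaw":0.72},{"xyz":[0,0,0.02],"turn":[0,0,0],"jaw":0.72},{"xyz":[0,0,0.035],"turn":[0,0,0],"jaw":0.72},{"xyz":[0,0,0.035],"turn":[0,0,0],"jaw":0.72}]'

```text
time: 23.1
ee_pos: [0.5185, -0.0802, 0.1947]
ee_rot: [2.373, -2.056, -0.003]
ft_force: [1.2, 0.6, 0.2]
opening: 0.024
grasp_force: 0.0
```

Request:
drive_tool --deltas '[{"xyz":[0,0,0.04],"turn":[0,0,0],"jaw":0.72},{"xyz":[0,0.03,0.04],"turn":[0,0,0],"jaw":0.72},{"xyz":[0,0.04,0.04],"turn":[0,0,0],"jaw":0.72},{"xyz":[0,0.04,0.04],"turn":[0,0,0],"jaw":0.72},{"xyz":[0,0.03,0.03],"turn":[0,0,0],"jaw":0.72},{"xyz":[0,0,0],"turn":[0,0,0],"jaw":0.72},{"xyz":[0,0,0],"turn":[0,0,0],"jaw":0.72}]'

```text
time: 23.68
ee_pos: [0.5194, 0.0348, 0.3584]
ee_rot: [-2.373, 2.051, -0.004]
ft_force: [0.4, -0.5, -0.7]
opening: 0.0238
grasp_force: 0.0
```

Run:
```python
from h import *
state()
p,d,P,m=shot("wrist","wrist1.png"); 
c,s=np.cos(YAW),np.sin(YAW); q=P.copy(); a=P[...,:2]-C
q[...,0]=a[...,0]*c+a[...,1]*s; q[...,1]=-a[...,0]*s+a[...,1]*c
M=(abs(q[...,0])<.074)&(abs(q[...,1])<.074)&(q[...,2]>.045)&(q[...,2]<.09)
k,l,st,_=cv2.connectedComponentsWithStats(M.astype(np.uint8))
for i in range(1,k):
    if st[i,4]>60: rect(q,l==i,"chamber frame")
```

```text
t 23.68 pos [519.4  34.8 358.4] closing deg 8.34 z [ 0.005  0.002 -1.   ] open 23.8 F [ 0.4 -0.5 -0.7] grasp 0.0 q [ 0.38  0.16 -0.13  0.   -1.27 -0.23]
chamber frame 451 z 66.2 [ 42.6 -33.1] [36.3 10.9] 89.7 px [213   0  14  37]
chamber frame 450 z 66.5 [43.4 44.1] [10.9 40.1] 0.1 px [215  71  14  39]
chamber frame 350 z 66.7 [-39.8  43.6] [10.1 40.1] 0.3 px [290  71  10  39]
```

View pics/wrist1.png

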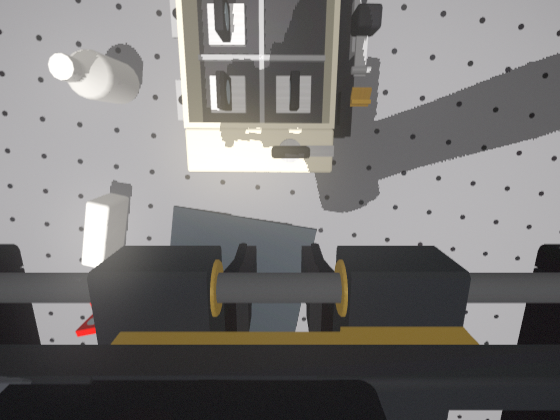

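Picture: carriers stand in three bays (222,22), (225,92), (294,92); latch released (290,152). Step 3 should be met. Now back over the lid handle.

Request:
drive_tool --deltas '[{"xyz":[0,0,0.04],"turn":[0,0,-7],"jaw":0.68},{"xyz":[0,0,0.04],"turn":[0,0,-7],"jaw":0.68},{"xyz":[0.0092,-0.0305,0],"turn":[0,0,-7],"jaw":0.68},{"xyz":[0.0092,-0.0305,0],"turn":[0,0,-7],"jaw":0.68},{"xyz":[0.0092,-0.0305,0],"turn":[0,0,-7],"jaw":0.68},{"xyz":[0.0092,-0.0305,0],"turn":[0,0,-7],"jaw":0.68},{"xyz":[0.0092,-0.0305,0],"turn":[0,0,-7],"jaw":0.68},{"xyz":[0.0092,-0.0305,0],"turn":[0,0,-7],"jaw":0.68}]'

```text
time: 24.4
ee_pos: [0.5739, -0.1522, 0.4341]
ee_rot: [1.119, -2.932, -0.002]
ft_force: [0.9, -0.2, 1.2]
opening: 0.0277
grasp_force: 0.0
```

Request:
drive_tool --deltas '[{"xyz":[0.0092,-0.0305,0],"turn":[0,0,-7],"jaw":0.68},{"xyz":[0.0092,-0.0305,0],"turn":[0,0,-7],"jaw":0.68},{"xyz":[0.0092,-0.0305,0],"turn":[0,0,-7],"jaw":0.68},{"xyz":[0.0092,-0.0305,0],"turn":[0,0,-7],"jaw":0.68},{"xyz":[0,0,0],"turn":[0,0,0],"jaw":0.68},{"xyz":[0,0,0],"turn":[0,0,0],"jaw":0.68}]'

```text
time: 24.9
ee_pos: [0.6107, -0.2741, 0.4325]
ee_rot: [0.382, -3.113, -0.003]
ft_force: [-0.5, 0.1, 0.6]
opening: 0.028
grasp_force: 0.0
```

Run:
```python
from h import *
state()
p,d,P,m=shot("wrist","wrist2.png"); x,y,Z=P[...,0],P[...,1],P[...,2]
rect(P,(abs(x-.611)<.06)&(abs(y+.27)<.03)&(abs(Z-.252)<.02),"handle")
rect(P,(abs(x-.59)<.12)&(y<-.19)&(y>-.26)&(abs(Z-.265)<.012),"lid edge")
```

```text
t 24.9 pos [ 610.7 -274.1  432.5] closing deg 104.0 z [-0.005  0.002 -1.   ] open 28.0 F [-0.5  0.1  0.6] grasp 0.0 q [-0.18  0.42  0.4  -0.   -1.56 -1.15]
handle 1665 z 251.6 [ 610.2 -255. ] [83.6 41.1] 7.8 px [273 168  58  94]
lid edge 2459 z 263.3 [ 569.  -240.8] [148.1  24.5] 8.0 px [314  83  46 181]
```

Request:
drive_tool --deltas '[{"xyz":[0.0005,0.0035,-0.01],"turn":[0,0,-6.1],"jaw":0.68},{"xyz":[0,0,-0.03],"turn":[0,0,0],"jaw":0.68},{"xyz":[0,0,0],"turn":[0,0,0],"jaw":0.68},{"xyz":[0,0,0],"turn":[0,0,0],"jaw":0.68}]'

```text
time: 25.28
ee_pos: [0.6108, -0.2673, 0.3945]
ee_rot: [0.224, -3.129, -0.002]
ft_force: [0.5, -0.0, -0.9]
opening: 0.0277
grasp_force: 0.0
```

Request:
drive_tool --deltas '[{"xyz":[0,0,-0.03],"turn":[0,0,0],"jaw":0.68},{"xyz":[0,0,-0.02],"turn":[0,0,0],"jaw":0.68},{"xyz":[0,0,-0.02],"turn":[0,0,0],"jaw":0.68},{"xyz":[0,0,-0.02],"turn":[0,0,0],"jaw":0.68},{"xyz":[0,0,0],"turn":[0,0,0],"jaw":1},{"xyz":[0,0,0],"turn":[0,0,0],"jaw":1},{"xyz":[0,0,0],"turn":[0,0,0],"jaw":1},{"xyz":[0,0,0],"turn":[0,0,0],"jaw":1}]' --grip_force 20

```text
time: 25.95
ee_pos: [0.6126, -0.2688, 0.3089]
ee_rot: [-0.223, 3.129, -0.005]
ft_force: [-0.3, 0.5, 0.5]
opening: 0.0093
grasp_force: 20.1
```

Request:
drive_tool --deltas '[{"xyz":[0,0,0],"turn":[0,0,0],"jaw":1},{"xyz":[0,0,0],"turn":[0,0,0],"jaw":1}]'

```text
time: 26.12
ee_pos: [0.6126, -0.2688, 0.3088]
ee_rot: [-0.222, 3.129, -0.005]
ft_force: [0.9, -1.4, 6.0]
opening: 0.0088
grasp_force: 20.0
```

Request:
drive_tool --deltas '[{"xyz":[-0.0024,0.0175,0.0045],"turn":[0,0,0],"jaw":1},{"xyz":[-0.0025,0.0178,0.0028],"turn":[0,0,0],"jaw":1},{"xyz":[-0.0025,0.018,0.0009],"turn":[0,0,0],"jaw":1},{"xyz":[-0.0025,0.018,-0.0009],"turn":[0,0,0],"jaw":1},{"xyz":[0,0,0],"turn":[0,0,0],"jaw":1}]'

```text
time: 26.53
ee_pos: [0.6024, -0.1948, 0.3156]
ee_rot: [-0.226, 3.129, -0.0]
ft_force: [0.1, 4.6, 7.4]
opening: 0.0094
grasp_force: 20.0
```

Request:
drive_tool --deltas '[{"xyz":[-0.0025,0.0178,-0.0027],"turn":[0,0,0],"jaw":1},{"xyz":[-0.0024,0.0175,-0.0045],"turn":[0,0,0],"jaw":1},{"xyz":[-0.0024,0.0169,-0.0062],"turn":[0,0,0],"jaw":1},{"xyz":[-0.0023,0.0162,-0.0079],"turn":[0,0,0],"jaw":1},{"xyz":[0,0,0],"turn":[0,0,0],"jaw":1}]'

```text
time: 26.95
ee_pos: [0.5928, -0.126, 0.2916]
ee_rot: [-0.225, 3.131, 0.003]
ft_force: [1.5, 5.2, 0.4]
opening: 0.0094
grasp_force: 20.0
```

Request:
drive_tool --deltas '[{"xyz":[-0.0021,0.0154,-0.0095],"turn":[0,0,0],"jaw":1},{"xyz":[-0.002,0.0143,-0.011],"turn":[0,0,0],"jaw":1},{"xyz":[-0.0018,0.0132,-0.0124],"turn":[0,0,0],"jaw":1},{"xyz":[-0.0016,0.0119,-0.0137],"turn":[0,0,0],"jaw":1},{"xyz":[0,0,0],"turn":[0,0,0],"jaw":1}]'

```text
time: 27.37
ee_pos: [0.5854, -0.0719, 0.2432]
ee_rot: [-0.224, 3.132, 0.003]
ft_force: [5.5, 2.5, -4.8]
opening: 0.0091
grasp_force: 20.0
```

Request:
drive_tool --deltas '[{"xyz":[-0.0015,0.0102,-0.0148],"turn":[0,0,0],"jaw":1},{"xyz":[-0.0012,0.0085,-0.0158],"turn":[0,0,0],"jaw":1},{"xyz":[-0.001,0.007,-0.0166],"turn":[0,0,0],"jaw":1},{"xyz":[-0.0008,0.005,-0.015],"turn":[0,0,0],"jaw":1},{"xyz":[0,0,-0.003],"turn":[0,0,0],"jaw":1},{"xyz":[0,0,0],"turn":[0,0,0],"jaw":1},{"xyz":[0,0,0],"turn":[0,0,0],"jaw":1}]'

```text
time: 27.95
ee_pos: [0.581, -0.0426, 0.1809]
ee_rot: [-0.222, 3.132, 0.002]
ft_force: [1.6, 3.7, 4.0]
opening: 0.0086
grasp_force: 20.0
```

```bash
python3 -c "
from h import *
o,R=state()
p,d,P,m=shot('top'); x,y,Z=P[...,0],P[...,1],P[...,2]
M=(abs(x-.57)<.05)&(y<-.16)&(y>-.2)&(Z<.13); print('lid z mid',np.nanmedian(Z[M]),M.sum())
M=(abs(x-.62)<.03)&(y>-.055)&(y<-.045)&(Z<.11); print('lid z edge',np.nanmedian(Z[M]),M.sum())"
```

```text
t 27.95 pos [581.  -42.6 180.9] closing deg 98.12 z [ 0.002  0.001 -1.   ] open 8.6 F [1.6 3.7 4. ] grasp 20.0 q [ 0.2   0.41 -0.25 -0.   -0.91 -1.63]
lid z mid 0.08431797722694645 845
lid z edge nan 0
  return np.nanmean(a, axis, out=out, keepdims=keepdims)
```

Request:
drive_tool --deltas '[{"xyz":[0,0,-0.003],"turn":[0,0,0],"jaw":1},{"xyz":[0,0,0],"turn":[0,0,0],"jaw":1},{"xyz":[0,0,0],"turn":[0,0,0],"jaw":1}]'

```text
time: 28.25
ee_pos: [0.5811, -0.0426, 0.1806]
ee_rot: [-0.223, 3.13, 0.0]
ft_force: [-3.1, 4.5, 16.8]
opening: 0.0089
grasp_force: 20.0
```

Request:
drive_tool --deltas '[{"xyz":[0,0,0],"turn":[0,0,0],"jaw":0.5},{"xyz":[0,0,0],"turn":[0,0,0],"jaw":0.5},{"xyz":[0,0,0],"turn":[0,0,0],"jaw":0.5},{"xyz":[0,0,0],"turn":[0,0,0],"jaw":0.5},{"xyz":[0,0,0.02],"turn":[0,0,0],"jaw":0.5},{"xyz":[0,0,0.03],"turn":[0,0,0],"jaw":0.5},{"xyz":[0,0,0.02],"turn":[0,0,0.5],"jaw":0.5},{"xyz":[0,0,0],"turn":[0,0,0],"jaw":0.5}]'

```text
time: 28.92
ee_pos: [0.5821, -0.0432, 0.2513]
ee_rot: [-0.236, 3.125, -0.001]
ft_force: [0.8, -0.2, 1.4]
opening: 0.043
grasp_force: 0.0
```

Request:
drive_tool --deltas '[{"xyz":[-0.033,0.015,0],"turn":[0,0,0],"jaw":0.5},{"xyz":[-0.033,0.0145,0],"turn":[0,0,0],"jaw":0.5},{"xyz":[0,0,0],"turn":[0,0,0],"jaw":0.5},{"xyz":[0,0,0],"turn":[0,0,0],"jaw":0.5}]' --grip_force 30

```text
time: 29.25
ee_pos: [0.5123, -0.0134, 0.2463]
ee_rot: [0.237, -3.13, 0.0]
ft_force: [0.0, 0.4, -0.2]
opening: 0.0436
grasp_force: 0.0
```

Run:
```python
from h import *
state()
p,d,P,m=shot("wrist","wrist3.png"); x,y,Z=P[...,0],P[...,1],P[...,2]; V=p.max(-1)
rect(P,(V<110)&(abs(x-.514)<.045)&(abs(y+.012)<.045)&(Z>.104)&(Z<.125),"knob")
rect(P,(abs(x-.579)<.06)&(abs(y+.043)<.03)&(Z>.118)&(Z<.135),"handle")
for yy in(-.06,-.1): 
    M=(abs(x-.54)<.04)&(abs(y-yy)<.01)&(Z<.1); print("lid z",yy,np.nanmedian(Z[M]),M.sum())
```

```text
t 29.25 pos [512.3 -13.4 246.3] closing deg 98.66 z [-0.002 -0.    -1.   ] open 43.6 F [ 0.   0.4 -0.2] grasp 0.0 q [ 0.29  0.24 -0.33 -0.   -1.01 -1.71]
knob 812 z 114.1 [514.7 -12.9] [38.3 11.2] 8.7 px [272 204  16  53]
handle 142 z 125.4 [583.9 -39.8] [23.3  5.1] 3.6 px [226 304   8  28]
lid z -0.06 0.08394612526735906 1410
lid z -0.1 0.08396332673536577 1451
```

Request:
drive_tool --deltas '[{"xyz":[0.0028,0,-0.025],"turn":[0,0,0],"jaw":0.5},{"xyz":[0,0,-0.03],"turn":[0,0,0],"jaw":0.5},{"xyz":[0,0,-0.028],"turn":[0,0,0],"jaw":0.5},{"xyz":[0,0,0],"turn":[0,0,0],"jaw":1},{"xyz":[0,0,0],"turn":[0,0,0],"jaw":1},{"xyz":[0,0,0],"turn":[0,0,0],"jaw":1},{"xyz":[0,0,0],"turn":[0,0,0],"jaw":1},{"xyz":[0,0,0],"turn":[0,0,0],"jaw":1}]'

```text
time: 29.97
ee_pos: [0.5181, -0.0133, 0.1657]
ee_rot: [-0.235, 3.129, 0.001]
ft_force: [-0.2, -0.1, -0.1]
opening: 0.018
grasp_force: 0.0
```

Request:
drive_tool --deltas '[{"xyz":[0,0,0],"turn":[0,0,0],"jaw":1},{"xyz":[0,0,0],"turn":[0,0,0],"jaw":1},{"xyz":[0,0,0],"turn":[0,0,0],"jaw":1}]'

```text
time: 30.22
ee_pos: [0.5176, -0.0123, 0.1655]
ee_rot: [-0.235, 3.129, 0.003]
ft_force: [-1.5, 4.9, 3.2]
opening: 0.0117
grasp_force: 30.0
```

Request:
drive_tool --deltas '[{"xyz":[-0.001,0,0],"turn":[0,0,7],"jaw":1},{"xyz":[-0.001,0,0],"turn":[0,0,7],"jaw":1},{"xyz":[0,0,0],"turn":[0,0,7],"jaw":1},{"xyz":[0,0,0],"turn":[0,0,7],"jaw":1},{"xyz":[0,0,0],"turn":[0,0,7],"jaw":1},{"xyz":[0,0,0],"turn":[0,0,7],"jaw":1},{"xyz":[0,0,0],"turn":[0,0,7],"jaw":1}]'

```text
time: 30.8
ee_pos: [0.5165, -0.011, 0.1656]
ee_rot: [-1.518, 2.742, 0.002]
ft_force: [-2.1, 11.2, 2.5]
opening: 0.012
grasp_force: 30.0
```

Request:
drive_tool --deltas '[{"xyz":[0,0,0],"turn":[0,0,7],"jaw":1},{"xyz":[0,0,0],"turn":[0,0,7],"jaw":1},{"xyz":[0,0,0],"turn":[0,0,7],"jaw":1},{"xyz":[0,0,0],"turn":[0,0,7],"jaw":1},{"xyz":[0,0,0],"turn":[0,0,7],"jaw":1},{"xyz":[0,0,0],"turn":[0,0,5],"jaw":1},{"xyz":[0,0,0],"turn":[0,0,0],"jaw":1},{"xyz":[0,0,0],"turn":[0,0,0],"jaw":1}]'

```text
time: 31.47
ee_pos: [0.5152, -0.0107, 0.1655]
ee_rot: [-2.36, 2.065, 0.001]
ft_force: [-4.2, 12.7, 5.5]
opening: 0.012
grasp_force: 30.0
```

```bash
python3 -c "
from h import *
o,R=state(); print(o['wrist_torque'])"
```

```text
t 31.47 pos [515.2 -10.7 165.5] closing deg 7.64 z [ 0.003  0.004 -1.   ] open 12.0 F [-4.2 12.7  5.5] grasp 30.0 q [ 0.29  0.33 -0.43 -0.   -0.8  -0.16]
[3.88935423 1.28923421 0.12964915]
```

Request:
drive_tool --deltas '[{"xyz":[0,0,0],"turn":[0,0,0],"jaw":0.6},{"xyz":[0,0,0],"turn":[0,0,0],"jaw":0.6},{"xyz":[0,0,0],"turn":[0,0,0],"jaw":0.6},{"xyz":[0,0,0.025],"turn":[0,0,0],"jaw":0.6},{"xyz":[0,0,0.035],"turn":[0,0,0],"jaw":0.6},{"xyz":[0,0,0.03],"turn":[0,0,0],"jaw":0.6}]'

```text
time: 31.97
ee_pos: [0.5148, -0.014, 0.2554]
ee_rot: [2.363, -2.069, 0.0]
ft_force: [0.9, -0.1, 0.9]
opening: 0.0339
grasp_force: 0.0
```

Request:
drive_tool --deltas '[{"xyz":[-0.01,-0.0349,0],"turn":[0,0,0],"jaw":1},{"xyz":[-0.01,-0.0349,0],"turn":[0,0,0],"jaw":1},{"xyz":[-0.01,-0.0349,0],"turn":[0,0,0],"jaw":1},{"xyz":[-0.01,-0.0349,0],"turn":[0,0,0],"jaw":1},{"xyz":[-0.01,-0.0349,0],"turn":[0,0,0],"jaw":1},{"xyz":[0,0,0],"turn":[0,0,0],"jaw":1},{"xyz":[0,0,0],"turn":[0,0,0],"jaw":1}]'

```text
time: 32.55
ee_pos: [0.464, -0.1899, 0.2541]
ee_rot: [2.359, -2.074, 0.0]
ft_force: [0.2, 0.3, -0.4]
opening: 0.0022
grasp_force: 0.0
```

Run:
```python
from h import *
state()
p,d,P,m=shot("top","top3.png"); 
cv2.imwrite("pics/w4.png",shot("scene")[0][120:260,170:350].repeat(4,0).repeat(4,1))
```

```text
t 32.55 pos [ 464.  -189.9  254.1] closing deg 7.35 z [-0. -0. -1.] open 2.2 F [ 0.2  0.3 -0.4] grasp 0.0 q [-0.06  0.21 -0.35  0.   -1.02  0.19]
```

View pics/w4.png

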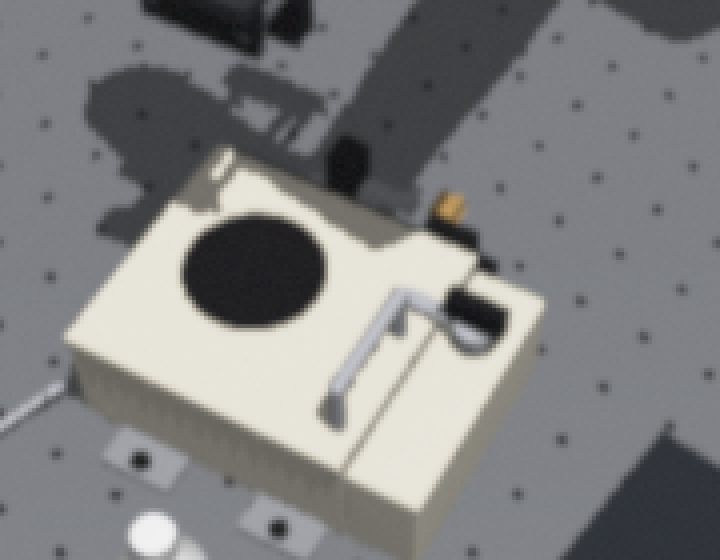

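Lid is shut with the tongue over its edge (crop (470,310)); tab at (347,165). Lowering closed fingers behind the tab, then pushing.

Request:
drive_tool --deltas '[{"xyz":[0,0,-0.035],"turn":[0,0,0.5],"jaw":1},{"xyz":[0,0,-0.035],"turn":[0,0,0],"jaw":1},{"xyz":[0,0,-0.025],"turn":[0,0,0],"jaw":1},{"xyz":[0,0,-0.005],"turn":[0,0,0],"jaw":1},{"xyz":[0,0,0],"turn":[0,0,0],"jaw":1}]'

```text
time: 33.07
ee_pos: [0.4646, -0.187, 0.1527]
ee_rot: [2.373, -2.055, -0.005]
ft_force: [0.2, 0.2, -0.2]
opening: 0.0003
grasp_force: 0.0
```

Request:
drive_tool --deltas '[{"xyz":[-0.001,0.01,0],"turn":[0,0,0],"jaw":1},{"xyz":[-0.001,0.01,0],"turn":[0,0,0],"jaw":1},{"xyz":[-0.001,0.008,0],"turn":[0,0,0],"jaw":1},{"xyz":[-0.001,0.008,0],"turn":[0,0,0],"jaw":1},{"xyz":[0,0,0],"turn":[0,0,0],"jaw":1}]'

```text
time: 33.48
ee_pos: [0.4614, -0.1505, 0.1553]
ee_rot: [-2.373, 2.056, -0.003]
ft_force: [0.1, -0.2, -0.3]
opening: 0.0005
grasp_force: 0.0
```

Request:
drive_tool --deltas '[{"xyz":[-0.001,0.006,0],"turn":[0,0,0],"jaw":1},{"xyz":[-0.001,0.006,0],"turn":[0,0,0],"jaw":1}]'

```text
time: 33.65
ee_pos: [0.46, -0.1413, 0.1553]
ee_rot: [2.374, -2.056, 0.007]
ft_force: [3.1, -16.6, -1.8]
opening: 0.0005
grasp_force: 7.6
```

Run:
```python
from h import *
state()
p,d,P,m=shot("scene"); x,y,Z=P[...,0],P[...,1],P[...,2]
cv2.imwrite("pics/w5.png",p[120:240,190:340].repeat(5,0).repeat(5,1))
```

```text
t 33.65 pos [ 460.  -141.3  155.3] closing deg 8.2 z [ 0.003 -0.004 -1.   ] open 0.5 F [  3.1 -16.6  -1.8] grasp 7.6 q [ 0.04  0.3  -0.53  0.01 -0.74  0.1 ]
```

View pics/w5.png

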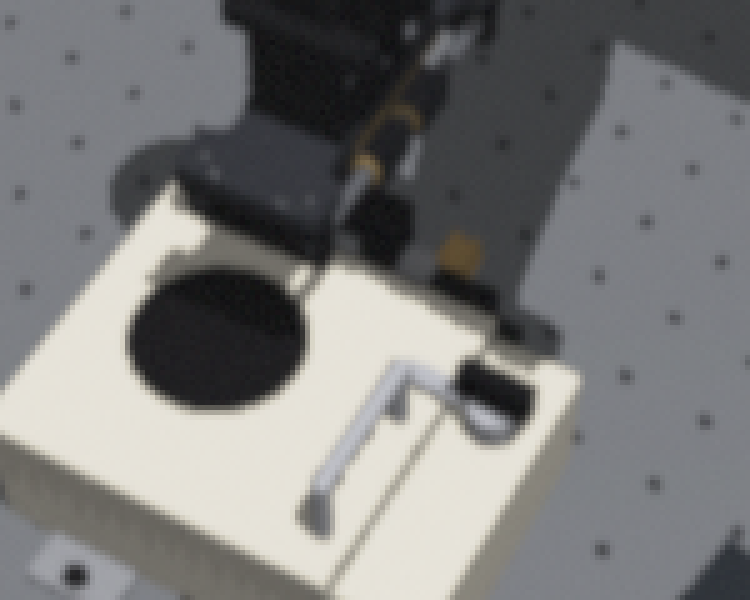

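Fingers are against the tab at (375,230), gate partly in, striker beginning under the brass catch (462,255). Pushing on.

Request:
drive_tool --deltas '[{"xyz":[-0.0006,0.004,0],"turn":[0,0,0],"jaw":1},{"xyz":[-0.0006,0.004,0],"turn":[0,0,0],"jaw":1},{"xyz":[-0.0004,0.003,0],"turn":[0,0,0],"jaw":1},{"xyz":[-0.0004,0.003,0],"turn":[0,0,0],"jaw":1}]'

```text
time: 34.03
ee_pos: [0.4579, -0.1266, 0.1551]
ee_rot: [-2.374, 2.057, -0.005]
ft_force: [2.7, -23.4, -1.6]
opening: 0.0001
grasp_force: 12.2
```

Request:
drive_tool --deltas '[{"xyz":[-0.0003,0.002,0],"turn":[0,0,0],"jaw":1},{"xyz":[-0.0003,0.002,0],"turn":[0,0,0],"jaw":1},{"xyz":[0,0,0],"turn":[0,0,0],"jaw":1}]'

```text
time: 34.28
ee_pos: [0.4579, -0.1259, 0.1552]
ee_rot: [2.373, -2.053, 0.011]
ft_force: [5.7, -30.9, -2.4]
opening: 0.0003
grasp_force: 15.8
```

Request:
drive_tool --deltas '[{"xyz":[0.001,-0.008,0],"turn":[0,0,0],"jaw":1},{"xyz":[0.002,-0.015,0],"turn":[0,0,0],"jaw":1},{"xyz":[0,0,0.03],"turn":[0,0,0],"jaw":1},{"xyz":[0,0,0.035],"turn":[0,0,0],"jaw":1},{"xyz":[0,0,0.035],"turn":[0,0,0],"jaw":1},{"xyz":[0,0.03,0.03],"turn":[0,0,0],"jaw":1},{"xyz":[0,0.04,0.01],"turn":[0,0,0],"jaw":1},{"xyz":[0,0.04,0],"turn":[0,0,0],"jaw":1}]'

```text
time: 34.95
ee_pos: [0.4597, -0.034, 0.2965]
ee_rot: [-2.366, 2.058, -0.004]
ft_force: [0.7, 0.5, -0.4]
opening: 0.0007
grasp_force: 0.0
```

Request:
drive_tool --deltas '[{"xyz":[0,0.04,0],"turn":[0,0,0],"jaw":1},{"xyz":[0,0.03,0],"turn":[0,0,0],"jaw":1},{"xyz":[0,0,0],"turn":[0,0,0],"jaw":1},{"xyz":[0,0,0],"turn":[0,0,0],"jaw":1}]'

```text
time: 35.28
ee_pos: [0.4584, 0.0364, 0.2929]
ee_rot: [2.376, -2.054, -0.003]
ft_force: [0.4, -1.2, 0.6]
opening: 0.0003
grasp_force: 0.0
```

Run:
```python
from h import *
state()
p,d,P,m=shot("wrist","wrist5.png"); V=p.max(-1); hsv=cv2.cvtColor(p,cv2.COLOR_BGR2HSV)
c,s=np.cos(YAW),np.sin(YAW); q=P.copy(); a=P[...,:2]-C
q[...,0]=a[...,0]*c+a[...,1]*s; q[...,1]=-a[...,0]*s+a[...,1]*c
x,y,Z=q[...,0],q[...,1],q[...,2]
rect(q,(V<110)&(abs(x+.035)<.045)&(abs(y-.109)<.045)&(Z>.104)&(Z<.125),"knob")
rect(q,(V<110)&(abs(x+.109)<.02)&(y<.07)&(y>-.06)&(Z>.095)&(Z<.115),"tab")
M=(abs(x+.109)<.03)&(abs(y-.057)<.03)&(Z>.075)&(hsv[...,1]>100)&(hsv[...,0]<30)
rect(q,M,"brass")
for yy in(-.05,0,.05):
    M=(abs(x-.0)<.08)&(abs(y-yy)<.01)&(Z<.1)&(V>120); print("lid z",yy,np.nanmedian(Z[M]))
cv2.imwrite("pics/scene_end.png",shot("scene")[0][120:260,170:340].repeat(4,0).repeat(4,1))
```

```text
t 35.28 pos [458.4  36.4 292.9] closing deg 8.3 z [-0.002  0.001 -1.   ] open 0.3 F [ 0.4 -1.2  0.6] grasp 0.0 q [ 0.43  0.1  -0.37 -0.   -1.1  -0.29]
knob 746 z 114.0 [-35.  108.7] [12.4 39. ] 0.1 px [211 121  17  49]
tab 954 z 103.4 [-108.7   25.5] [22.1 24.2] 89.6 px [294  23  31  33]
brass 564 z 90.5 [-108.8   51.8] [20.1 18.2] 0.6 px [295  65  25  25]
lid z -0.05 nan
lid z 0 0.08392938399914948
lid z 0.05 0.08396148486071106
  return np.nanmean(a, axis, out=out, keepdims=keepdims)
```

View pics/scene_end.png

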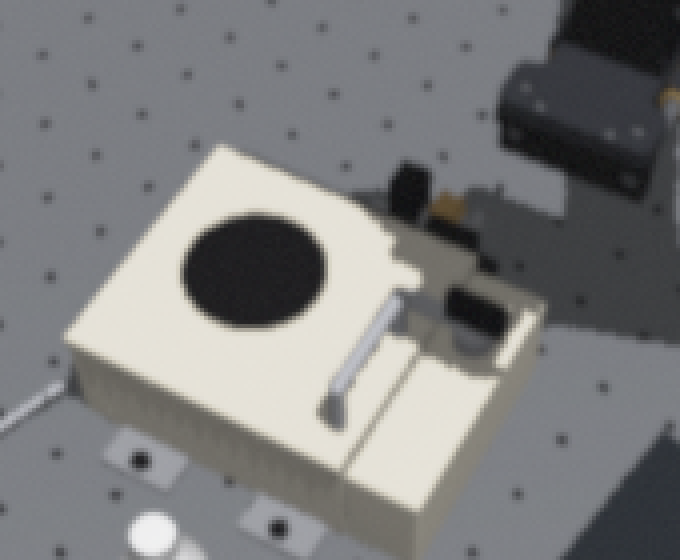

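Lid is flat (z 84 mm), the latch is at 0.1° with its tongue over the lid (478,310), and the tab at y = 25.5 mm means 60 mm of travel, so the striker is past the brass catch (450,207). The gripper is clear, so I'm handing in.

```bash
python3 -c "
from h import *
print(arm.hand_in())"
```

```text
the job is handed in; nothing more can be done
None
```

The job is handed in, though the call returned no verdict: all three carriers from the mat stand one to a bay (last seen just before I closed the lid), the lid is shut and latched, and the gate is home at 60 mm with its striker past the catch.

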